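Hang a bottle carrier on the lipped rail and load it

ROBOT

A 7-joint arm with a two-finger parallel gripper is mounted at the origin on the work surface. World frame = base frame: x ahead of the robot, y to its left, z up, the work surface at z = 0. Lengths are in m, angles in rad, forces in N, time in s.
With the tool pointing down it reaches from about 0.425 to 0.975 m from the base axis. Payload 16.7 kg.
Tool frame: the origin (TCP) lies at the very end of the fingers, on their centre line; the grasp point (between the pads) lies 19 mm behind it (grasp_offset is the distance from the TCP to the grasp point, in m); z points along the fingers, y is the direction in which the jaws open and shut (so a half turn about z gives the same grasp; the last joint's range is limited). The gripper opens to 85 mm and grips with 20 to 120 N. Pads are 22 mm wide; open, the fingers measure 114 mm over their backs; the gripper's body (76 mm by 85 mm) begins 54 mm behind the grasp point. The pads swing forward as they close: fully open they stand 13 mm farther back than shut.
Start: joints at [-1.345, 0.426, 0.074, 1.606, -0.034, 1.111, -0.067], TCP at [0.248, 0.628, 0.231] pointing down, gripper open.
Joint ranges: [-2.85, 2.85], [-0.5, 2.14], [-1.23, 1.37], [0.21, 2.46], [-1.02, 4.16], [0.16, 2.05], [-2.73, 2.73]. Speed limits (rad/s): [1.89, 1.89, 2.39, 2.39, 3.01, 3.01, 3.01].

INTERFACE

Orientations are given as a rotation vector (axis times angle).
In Python, from workcell import * gives the robot as it stands.
- The arm moves only by the shell command python3 -m pendant 'ROWS' [FORCE]. ROWS is JSON, a list that holds one entry, the list of rows, each a list of 5 numbers: the opening, from -1 (shut) to 1 (fully open), then the shift along the tool's x, y, z scaled (see below), then the turn about the tool's z scaled (see below). A call has 1 to 10 rows; each row is the pose to reach, as a shift and turn from the pose commanded when the call began, along the tool's axes at that moment, turning the shorter way round; what a row does not reach only later rows make up. The controller multiplies each number of a shift by 30 cm and each number of a turn by 180 degrees. A row lasts 1/12 s, in which the tool goes at most 41.7 mm and 7.16 degrees, less where a joint would pass 70% of its speed; a pose out of reach is approached as far as the arm can. A call with a number of a shift or a turn outside -1 to 1 is refused whole. A call with a gripper value outside its range is refused whole. The fingers move at their own pace and stop on an object; FORCE is the grip in N (left out, the last holds). Time passes only in rows, so rows that repeat a pose let the fingers close. It gives the time, the measured TCP pose, the force and the opening at its end, in the units of the state.
- get_obs(): the state, without advancing time (a new reading comes with each control period).
- camera(name): name is "side" or "top"; returns a dict with "pixels" (420x560x3 uint8, red, green, blue), "depth" (420x560 float32, m along the optical axis (not along the pixel's ray), 0 where there is no reading), "camera_matrix" (3x3 intrinsics, pixels), "R" (3x3) and "t" (3): a world point X has camera coordinates R X + t. Camera axes: x right, y down, z forward; pixel columns grow to the right and rows downward; lengths in m; the calibration is good to about 2 mm. A picture is of the moment at which its call begins.
- job_done(): hands the job in, once; it reports no verdict.
Trained networks look in a picture, given as the dict that the camera call returned (one of the last four; its "shot" number tells which), for a name from the list of things; names that differ only in an ending like _2 or _b are one class to them, and where a whole thing is asked for, a point or a joint stands for the part that bears it (a point fixed in the world has none). Each returns a list of dicts, best first, with "conf" (0 to 1); they miss things now and then, are a little off and sometimes report something else, mostly with a low value. They report only what shows in the picture. A call takes as long as a camera call. They do not tell look-alikes from the thing itself.
- search_frame(target, picture): "point" ([x, y, z] in m, in world coordinates, good to about 4 mm: the middle of the surface that is visible of it).
- spot_point(target, picture): "point" ([x, y, z] in m, in world coordinates, good to about 4 mm: a listed point, or the origin of a listed thing).
The state is a dict: "t": time; "q": joint angles; "qd": joint speeds; "joint_efforts": joint torques, N m; "tool_pos": TCP position; "eef_rot": TCP orientation; "force": force on the tool from outside, world axes, zero at the start; "moment": the same for the moment, N m; "finger_gap": finger opening in m.
Only numpy, scipy, OpenCV 4.12 (cv2) and the standard library are available. Lean on these libraries where they do the work, as an engineer would, in place of code of your own. Each camera call takes 0.05 s, during which the arm holds its last target.

TASK

Set up the second place on the wash-bottle rail: hang the empty bottle carrier on a free stretch of it, facing the same way as the one already there: lift its hooks over the rail's lip, lower until they sit fully down behind it, and let go. Then stand the loose bottle that is the same size as the hanging one upright in that carrier. Lower both into place, do not drop them, and leave everything else where it is.

Things in the scene. Friction and masses are not known exactly. Their poses are not given: they have to be found in the camera images.
- rail: fixed aluminium hook-in rail along its y axis, 460 mm long, on two uprights (black end caps, 50 mm high), with a grey drip tray (18 mm high, x -125 to -5 mm) below. Origin on the bench, under the lip's centre line, midway along; z up; carriers hang on the -x side, towards the robot. Hang the carrier's middle within 190 mm of the rail's middle
- rail_lip (a point): middle of the rail's lip, at its top, 215 mm above the bench; axes as the rail. The lip is 8 mm thick (x -4 to +4), 30 mm high over a trough behind it (+x) 36 mm wide with a low back wall (10 mm below the lip's top). Hooks go over the lip into the trough; the saddles of the hooks rest on the lip's top, the tips stay clear of the trough's floor
- rail_bar (a point): centre of the rail's round rest bar, 16 mm thick, 85 mm below the lip's top, on which the back plate of a hanging carrier leans. It runs the whole length and stands 5 mm farther to -x than the lip's face. A hanging carrier may lean up to 0.07 rad at rest, its top towards -x
- carrier_grip (a point): EMPTY steel carrier, upright on the bench at first, 178 mm high, 88 mm wide (y), 0.3 to 0.5 kg. This is the centre of the black hand grip on top of its back plate: 12 mm thick (x), 64 wide (y), 24 high, 166 mm above the underside. The bottle's place is on its -x side, the hooks on its +x side; hung, its axes lie as the rail's. Balance point some 10 to 20 mm to -x of the grip
- carrier_hook (a point): same carrier: middle of the mouth of its two hooks (each 16 mm wide, at y = +-21), at the saddles' underside: 10 mm from the grip's centre to +x, 36 mm lower. Mouth 17 mm wide in x from the back plate to the down-turned tips, which reach 22 mm below this point and flare out by 5 mm. Hung: at the lip's top, within 9 mm in x
- carrier_seat (a point): same carrier: centre of the upper face of its round base (86 mm across, 4 mm thick), where a bottle stands: 162 mm below the grip's centre, 45.5 mm from it to -x. A retaining ring of 80 mm inside diameter surrounds it, its top 52 mm above this point
- bottle_mid (a point): the loose wide-neck bottle to put in: white plastic, red ribbed screw cap, 70 mm diameter, 165 mm tall, cap 48 mm diameter over the top 30 mm, about 0.3 to 0.5 kg, closed. This point is on its axis, half-way up (82.5 mm)
- carrier2_grip (a point): the other, identical carrier, already hanging on the rail with a bottle in it; centre of its hand grip. Leave it alone; a carrier is 88 mm wide in y
- bottle2_mid (a point): the bottle in the other carrier, same as the loose one; half-way up on its axis. Its top is 170 mm above its carrier's underside
- beaker_mid (a point): empty glass beaker, 72 mm diameter, 95 mm tall; half-way up. Bystander
- flask_mid (a point): glass flat-bottomed flask with a long narrow neck, 104 mm diameter, 198 mm tall; half-way up. Bystander
- bigjar_mid (a point): larger wide-neck jar with red cap, 96 mm diameter, 205 mm tall, too big for a carrier; half-way up. Bystander
- amber_mid (a point): small amber bottle, black cap, 48 mm diameter, 85 mm tall; half-way up. Bystander
- funnel_mid (a point): glass funnel standing mouth down, 92 mm diameter, 120 mm tall; half-way up. Bystander
Things that resemble listed ones, but are neither listed nor needed, are in the scene too. Leave any green look-alike of the part that bears carrier_grip alone.

How it is judged:
On the way, in this order (a step that is already met when the one before it is completed fails the run):
1. the empty carrier hangs on the rail, hooks fully down behind the lip, let go (x of carrier_hook in the frame of rail between -0.009 and 0.009 m and y of carrier_hook in the frame of rail between -0.195 and 0.195 m and z of carrier_hook in the frame of rail between 0.209 and 0.221 m and angle between carrier_grip's own z axis and vertical below 0.13 rad and angle between the x axis of carrier_grip and the x axis of rail, either way round below 0.12 rad and linear speed of carrier below 0.03 m/s and contact force between carrier and the fingers below 0.2 N), for 0.3 s.
2. the bottle stands in the hung carrier, let go (x of carrier_hook in the frame of rail between -0.009 and 0.009 m and y of carrier_hook in the frame of rail between -0.195 and 0.195 m and z of carrier_hook in the frame of rail between 0.209 and 0.221 m and angle between carrier_grip's own z axis and vertical below 0.13 rad and angle between the x axis of carrier_grip and the x axis of rail, either way round below 0.12 rad and linear speed of each of carrier, bottle below 0.03 m/s and z of bottle_mid in the frame of carrier_seat between 0.076 and 0.09 m and x of bottle_mid in the frame of carrier_seat between -0.012 and 0.012 m and y of bottle_mid in the frame of carrier_seat between -0.012 and 0.012 m and angle between bottle_mid's own z axis and vertical below 0.2 rad and contact force between bottle and the fingers below 0.2 N), for 0.3 s.
At the end, for the whole second after the job is handed in: Carrier hung, hooks behind the lip: hook point within 9 mm of the lip line, 6 mm in height, 195 mm of the rail's middle; within 0.12 rad of square and 0.13 rad of upright. Bottle on its base within 12 mm each way, 7 mm in height, tilt under 0.2 rad. Both at rest (x of carrier_hook in the frame of rail between -0.009 and 0.009 m and y of carrier_hook in the frame of rail between -0.195 and 0.195 m and z of carrier_hook in the frame of rail between 0.209 and 0.221 m and angle between carrier_grip's own z axis and vertical below 0.13 rad and angle between the x axis of carrier_grip and the x axis of rail, either way round below 0.12 rad and linear speed of each of carrier, bottle below 0.03 m/s and z of bottle_mid in the frame of carrier_seat between 0.076 and 0.09 m and x of bottle_mid in the frame of carrier_seat between -0.012 and 0.012 m and y of bottle_mid in the frame of carrier_seat between -0.012 and 0.012 m and angle between bottle_mid's own z axis and vertical below 0.2 rad); the robot touches nothing.
It fails at once if the other carrier or its bottle is moved more than 30 mm (distance of any of carrier2_grip, bottle2_mid from where it was at the start of the episode above 0.03 m).
It fails at once if the beaker, flask, large jar, amber bottle or funnel is moved more than 30 mm (distance of any of beaker_mid, flask_mid, bigjar_mid, amber_mid, funnel_mid from where it was at the start of the episode above 0.03 m).
It fails at once if the carrier is dropped onto the rail (falls faster than 0.45 m/s as the hooks reach the lip) (linear speed of carrier above 0.45 m/s and x of carrier_hook in the frame of rail between -0.02 and 0.02 m and z of carrier_hook in the frame of rail between 0.1 and 0.235 m).
It fails at once if the bottle is dropped into the carrier (falls faster than 0.45 m/s inside its ring) (linear speed of bottle above 0.45 m/s and horizontal distance between bottle_mid and carrier_seat below 0.02 m and z of bottle_mid in the frame of carrier_seat between 0.05 and 0.125 m).
It also fails if it takes over 69 s, if anything falls off the work surface, if the arm or the gripper's body presses on something with over 40 N, if the wrist force passes 120 N, or if a joint passes its speed limit or range.

## Working session

There is one attempt and no reset: what is moved stays moved. The work goes in short steps, Python scripts to look and compute and a shell command to move; the robot and the scene stay as the last step left them, time stands still between calls to the robot, and variables do not carry over. Pictures are saved under pics/ and viewed, and the job is handed in when it is done.

```bash
ls; mkdir -p pics
cat > h.py <<'E'
from workcell import *
import numpy as np, cv2
from scipy.spatial.transform import Rotation as Ro
def save(c,name,box=None,s=1):
    im=c["pixels"][:,:,::-1]
    if box: im=im[box[1]:box[3],box[0]:box[2]]
    im=cv2.resize(im,None,fx=s,fy=s,interpolation=cv2.INTER_CUBIC)
    cv2.imwrite("pics/"+name+".png",im)
def proj(c,P):
    p=c["R"]@np.array(P)+c["t"]; p=c["camera_matrix"]@p; return (p[:2]/p[2]).round(0)
def cloud(c):
    K=c["camera_matrix"];d=c["depth"];v,u=np.indices(d.shape)
    X=np.stack([(u-K[0,2])/K[0,0]*d,(v-K[1,2])/K[1,1]*d,d],-1)
    return (X-c["t"])@c["R"]
E
python3 - <<'E'
from h import *
o=get_obs();print({k:np.round(v,3) for k,v in o.items()})
for n in("side","top"):
    c=camera(n);save(c,n+"0")
    np.savez("c_"+n+"0.npz",**c)
    for t in ["rail","rail_lip","rail_bar","carrier_grip","carrier_hook","carrier_seat","bottle_mid","carrier2_grip","bottle2_mid","beaker_mid","flask_mid","bigjar_mid","amber_mid","funnel_mid"]:
        for r in spot_point(t,c)[:4]: print(n,t,np.round(r["point"],3),round(r["conf"],2),proj(c,r["point"]))
E
```

```text
pics
{'t': np.float64(0.0), 'q': array([-1.345,  0.427,  0.074,  1.607, -0.034,  1.111, -0.067]), 'qd': array([ 0.001,  0.001, -0.   , -0.   ,  0.001,  0.002, -0.001]), 'joint_efforts': array([-1.0000e-03, -9.4982e+01,  3.7610e+00, -4.6350e+01,  1.9000e-02,
        1.0000e-02, -0.0000e+00]), 'tool_pos': array([0.248, 0.628, 0.231]), 'eef_rot': array([-5.870e-01, -3.086e+00,  2.000e-03]), 'force': array([ 0.123, -0.056, -0.047]), 'moment': array([ 0.003, -0.038,  0.007]), 'finger_gap': np.float64(0.086)}
side rail [ 0.682 -0.029  0.   ] 0.56 [344. 246.]
side rail_lip [ 0.684 -0.028  0.214] 0.88 [349. 186.]
side rail_bar [ 0.687 -0.028  0.13 ] 0.77 [348. 211.]
side carrier_grip [ 0.295 -0.23   0.167] 0.79 [230. 256.]
side carrier_grip [ 0.468 -0.253  0.165] 0.55 [297. 252.]
side carrier_hook [ 0.479 -0.238  0.127] 0.9 [300. 261.]
side carrier_hook [ 0.302 -0.235  0.129] 0.66 [233. 268.]
side carrier_seat [ 0.256 -0.197  0.005] 0.91 [217. 299.]
side carrier_seat [ 0.434 -0.263  0.006] 0.7 [285. 305.]
side bottle_mid [0.366 0.224 0.083] 0.58 [232. 196.]
side carrier2_grip [ 0.67  -0.037 
[... 962 characters left out ...]
er_seat [ 0.431 -0.261  0.003] 0.96 [370. 225.]
top carrier_seat [ 0.26  -0.195  0.006] 0.64 [347. 286.]
top bottle_mid [0.367 0.232 0.083] 0.73 [190. 245.]
top carrier2_grip [ 0.668 -0.036  0.253] 0.56 [293. 117.]
top bottle2_mid [ 0.629 -0.035  0.169] 0.77 [292. 142.]
top beaker_mid [ 0.39  -0.01   0.047] 0.78 [281. 238.]
top flask_mid [0.575 0.454 0.101] 0.77 [108. 166.]
top flask_mid [ 0.431 -0.264  0.   ] 0.33 [371. 226.]
top bigjar_mid [ 0.668 -0.452  0.103] 0.97 [446. 135.]
top bigjar_mid [ 0.689 -0.026  0.208] 0.18 [289. 114.]
top amber_mid [ 0.493 -0.411  0.044] 0.67 [427. 202.]
top amber_mid [ 0.474 -0.244  0.162] 0.26 [374. 203.]
top funnel_mid [0.398 0.43  0.059] 0.82 [119. 234.]
```

View pics/side0.png

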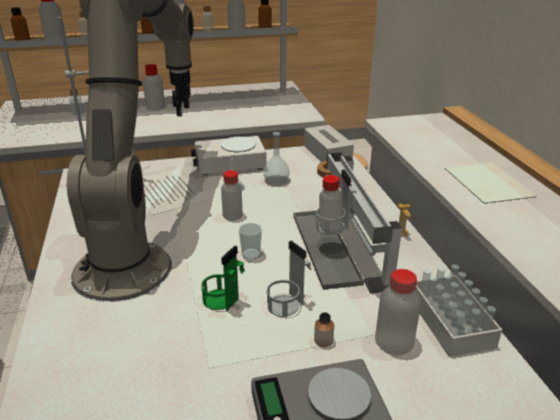

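View pics/top0.png

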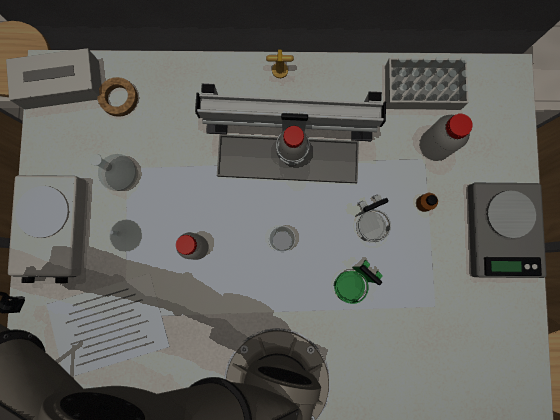

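Run:
```python
from h import *
c=dict(np.load("c_top0.npz"));save(c,"top0crop",(250,90,480,310),2.7)
c=dict(np.load("c_side0.npz"));save(c,"side0crop",(170,160,370,340),3.3)
```

```text
(no output)
```

View pics/top0crop.png

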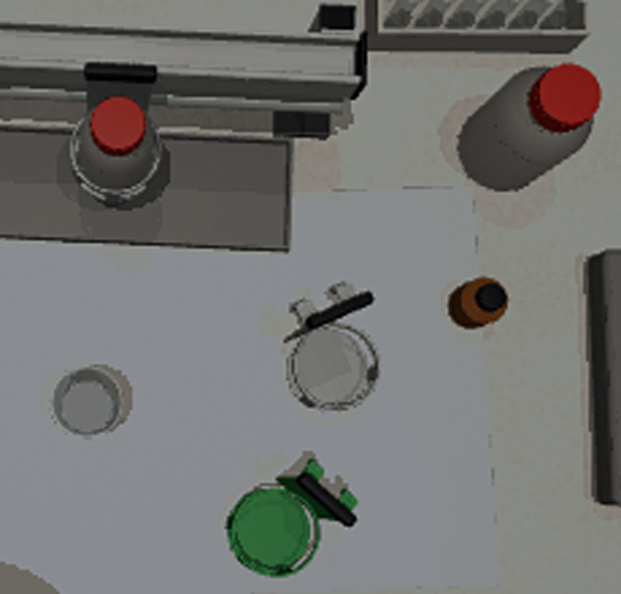

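View pics/side0crop.png

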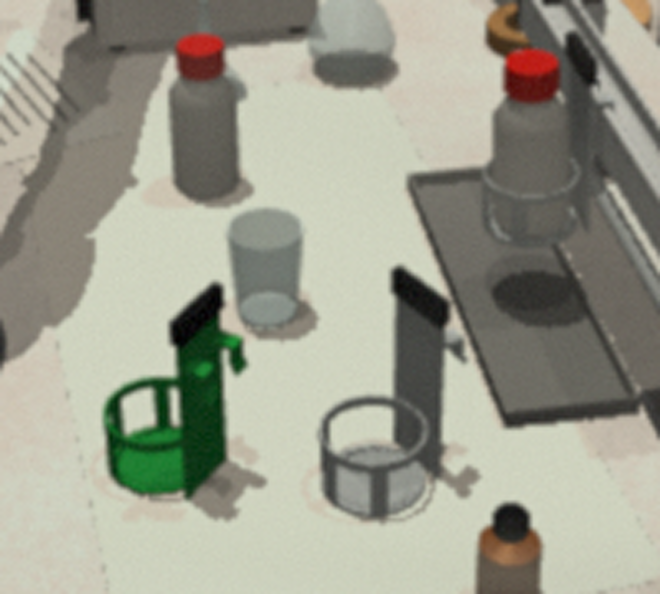

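Run:
```python
from h import *
for n in("top","side"):
    c=dict(np.load(f"c_{n}0.npz"));P=cloud(c);X=P.reshape(-1,3)
    def sel(x0,x1,y0,y1,z0,z1):
        m=(X[:,0]>x0)&(X[:,0]<x1)&(X[:,1]>y0)&(X[:,1]<y1)&(X[:,2]>z0)&(X[:,2]<z1);return X[m]
    g=sel(.42,.52,-.31,-.19,.158,.2)
    print(n,"grip n",len(g),g.min(0),g.max(0),g.mean(0))
    if len(g)>8:
        (cx,cy),sz,a=cv2.minAreaRect((g[:,:2]*1000).astype(np.float32));print(cx,cy,sz,a, np.linalg.svd(g[:,:2]-g[:,:2].mean(0))[2][0])
    # bottle cap top
    b=sel(.32,.42,.17,.29,.155,.18);print("cap",len(b),b.min(0),b.max(0),b.mean(0))
    # lip top
    l=sel(.64,.78,-.29,.22,.211,.219)
    print("lip",len(l),l.min(0),l.max(0))
    for y in np.arange(-.26,.21,.05):
        q=l[abs(l[:,1]-y)<.02]
        if len(q): print(round(y,2),len(q),np.round(q[:,0].min(),4),np.round(np.median(q[:,0]),4),np.round(q[:,0].max(),4),q[:,2].mean().round(4))
    e=sel(.6,.8,-.35,.3,.2,.28)
    print("ends",e[:,1].min(),e[:,1].max())
    g=sel(.64,.71,-.1,.05,.23,.28);print("c2grip",g.mean(0),g.min(0),g.max(0),np.linalg.svd(g[:,:2]-g[:,:2].mean(0))[2][0])
```

```text
top grip n 130 [ 0.45228936 -0.27340594  0.16274058] [ 0.48480817 -0.21399979  0.18356979] [ 0.46819032 -0.24287201  0.17755921]
469.1649475097656 -244.52110290527344 (11.87785816192627, 64.43448638916016) 23.787822723388672 [-0.4089938   0.91253716]
cap 308 [0.34186591 0.2058662  0.15502248] [0.38941423 0.25363146 0.17187617] [0.36602138 0.22953496 0.16517849]
lip 597 [ 0.66846531 -0.26449119  0.21101034] [0.74158052 0.2067391  0.21898484]
-0.26 74 0.6698 0.6879 0.7229 0.215
-0.21 46 0.6735 0.678 0.6815 0.2149
-0.16 46 0.6758 0.6802 0.6841 0.2145
-0.11 51 0.6771 0.6822 0.686 0.2151
-0.06 25 0.6685 0.6807 0.6909 0.2153
-0.01 30 0.6695 0.687 0.6947 0.2153
0.04 47 0.6841 0.6878 0.6924 0.2147
0.09 49 0.6853 0.6906 0.6942 0.2149
0.14 47 0.6879 0.6925 0.7323 0.2146
0.19 86 0.6894 0.6984 0.7416 0.2149
ends -0.2648293332292815 0.2067391040249643
c2grip [ 0.66326937 -0.03739239  0.25758118] [ 0.64007753 -0.06879372  0.24068612] [ 0.6760105  -0.00663183  0.26748197] [-0.02153204 -0.99976816]
side grip n 179 [ 0.45096058 -0.27721974  0.15811224] [ 0.48698447 -0.21124728  0.18247607] [ 0.467911
[... 192 characters left out ...]
.38749145 0.25248003 0.17086243] [0.36499292 0.22448422 0.1649254 ]
lip 296 [ 0.6401241  -0.26850913  0.21100499] [0.74048122 0.21311436 0.21899221]
-0.26 62 0.6712 0.6867 0.7206 0.2147
-0.21 26 0.6727 0.6766 0.6822 0.2152
-0.16 26 0.6748 0.678 0.6837 0.2149
-0.11 27 0.6767 0.6807 0.6875 0.2146
-0.06 32 0.6401 0.6766 0.6919 0.2155
-0.01 8 0.669 0.6717 0.6935 0.2155
0.04 4 0.6838 0.6843 0.6853 0.213
0.09 13 0.6871 0.689 0.6939 0.2153
0.14 15 0.6877 0.6903 0.6965 0.2148
0.19 37 0.6893 0.7054 0.7405 0.2149
ends -0.2685091339424012 0.21311435928948888
c2grip [ 0.66256048 -0.04472868  0.2524928 ] [ 0.64058792 -0.07264356  0.23111229] [ 0.67392187 -0.00252061  0.2669931 ] [ 0.0043698  -0.99999045]
```

The loose carrier that fits is the bare steel one, at side (297,252) / top (374,204). The green one, at side (230,256) / top (370,275), is the look-alike, and both enlarged crops confirm which is which. The loose bottle of the right size is at side (232,196) / top (190,245): it is 165 mm tall with a red cap. The big jar is at top (446,135). I'll hang the carrier on the -y stretch of the rail.

```bash
cat >> h.py <<'E'
def plan(x,y,z,jaw=None):
    """scaled tool-frame shift/turn from present pose to world TCP x,y,z with jaw yaw (deg, mod 180)"""
    o=get_obs();R=Ro.from_rotvec(o["eef_rot"]).as_matrix()
    d=R.T@(np.array([x,y,z])-o["tool_pos"])
    tr=0
    jy=np.degrees(np.arctan2(R[1,1],R[0,1]))
    if jaw is not None:
        dy=(jaw-jy+90)%180-90; tr=-dy/180  # tool z down
    print("jaw now",jy.round(2),"toolz",R[:,2].round(3),"pos",o["tool_pos"].round(4),"t",round(float(o["t"]),2),"gap",round(float(o["finger_gap"]),4),"F",np.round(o["force"],1),"q7",o["q"][[0,6]].round(2))
    print("shift scaled",(d/.3).round(4),"turn",round(tr,4),"dist",np.linalg.norm(d).round(3))
E
python3 - <<'E'
from h import *
plan(.45,.38,.32,24)
plan(.52,0.,.32,24)
plan(.469,-.2445,.25,24)
R=Ro.from_rotvec(get_obs()["eef_rot"]).as_matrix();print(R.round(3))
E
```

```text
jaw now 68.47 toolz [-0. -0. -1.] pos [0.2477 0.6279 0.2313] t 1.5 gap 0.0854 F [0.2 1.  0.1] q7 [-1.34 -0.07]
shift scaled [-0.9305 -0.5211 -0.2957] turn 0.247 dist 0.332
jaw now 68.47 toolz [-0. -0. -1.] pos [0.2477 0.6279 0.2313] t 1.5 gap 0.0854 F [0.2 1.  0.1] q7 [-1.34 -0.07]
shift scaled [-1.6125 -1.6137 -0.2957] turn 0.247 dist 0.69
jaw now 68.47 toolz [-0. -0. -1.] pos [0.2477 0.6279 0.2313] t 1.5 gap 0.0854 F [0.2 1.  0.1] q7 [-1.34 -0.07]
shift scaled [-1.7535 -2.4342 -0.0623] turn 0.247 dist 0.9
[[-0.93   0.367 -0.   ]
 [ 0.367  0.93  -0.   ]
 [ 0.    -0.    -1.   ]]
```

```bash
python3 -m pendant '[[[1,-0.93,-0.52,-0.3,0.247],[1,-0.93,-0.52,-0.3,0.247],[1,-0.93,-0.52,-0.3,0.247],[1,-0.93,-0.52,-0.3,0.247],[1,-0.93,-0.52,-0.3,0.247],[1,-0.93,-0.52,-0.3,0.247],[1,-0.93,-0.52,-0.3,0.247],[1,-0.93,-0.52,-0.3,0.247],[1,-0.93,-0.52,-0.3,0.247],[1,-0.93,-0.52,-0.3,0.247]]]'
python3 - <<'E'
from h import *
plan(.52,.10,.32,24)
plan(.469,-.2445,.25,24)
E
```

```text
t: 2.33
tool_pos: [0.4518, 0.3785, 0.3223]
eef_rot: [1.716, 2.631, 0.003]
force: [-1.0, 1.7, 0.4]
finger_gap: 0.0856
jaw now 23.76 toolz [ 0.001  0.001 -1.   ] pos [0.4518 0.3785 0.3223] t 2.33 gap 0.0856 F [-1.   1.7  0.4] q7 [-1.09 -0.32]
shift scaled [-0.9411 -0.166   0.0069] turn -0.0013 dist 0.287
jaw now 23.76 toolz [ 0.001  0.001 -1.   ] pos [0.4518 0.3785 0.3223] t 2.33 gap 0.0856 F [-1.   1.7  0.4] q7 [-1.09 -0.32]
shift scaled [-1.9237 -0.7847  0.2387] turn -0.0013 dist 0.627
```

```bash
python3 -m pendant '[[[1,-0.94,-0.166,0,0],[1,-0.94,-0.166,0,0],[1,-0.94,-0.166,0,0],[1,-0.94,-0.166,0,0],[1,-0.94,-0.166,0,0],[1,-0.94,-0.166,0,0],[1,-0.94,-0.166,0,0],[1,-0.94,-0.166,0,0],[1,-0.94,-0.166,0,0]]]'
python3 - <<'E'
from h import *
plan(.48,-.18,.32,24)
plan(.469,-.2445,.25,24)
E
```

```text
t: 3.08
tool_pos: [0.5193, 0.1016, 0.3212]
eef_rot: [-1.714, -2.633, -0.0]
force: [0.0, 0.6, -0.8]
finger_gap: 0.0852
jaw now 23.88 toolz [-0.  0. -1.] pos [0.5193 0.1016 0.3212] t 3.08 gap 0.0852 F [ 0.   0.6 -0.8] q7 [-0.79  0.17]
shift scaled [-0.8052 -0.4998  0.004 ] turn -0.0007 dist 0.284
jaw now 23.88 toolz [-0.  0. -1.] pos [0.5193 0.1016 0.3212] t 3.08 gap 0.0852 F [ 0.   0.6 -0.8] q7 [-0.79  0.17]
shift scaled [-0.987  -0.6204  0.2373] turn -0.0007 dist 0.357
```

```bash
python3 -m pendant '[[[1,-0.987,-0.62,0.14,0],[1,-0.987,-0.62,0.14,0],[1,-0.987,-0.62,0.14,0],[1,-0.987,-0.62,0.14,0],[1,-0.987,-0.62,0.14,0],[1,-0.987,-0.62,0.14,0],[1,-0.987,-0.62,0.14,0],[1,-0.987,-0.62,0.14,0],[1,-0.987,-0.62,0.14,0],[1,-0.987,-0.62,0.14,0]]]'
python3 - <<'E'
from h import *
for n in("top","side"):
    c=camera(n);save(c,n+"1")
    for r in spot_point("carrier_grip",c): print(n,np.round(r["point"],4),round(r["conf"],2))
plan(.469,-.2445,.15,24)
E
```

```text
t: 3.92
tool_pos: [0.4691, -0.2462, 0.2787]
eef_rot: [-1.715, -2.632, 0.003]
force: [-0.4, 0.7, -0.2]
finger_gap: 0.0852
top [ 0.4739 -0.2439  0.162 ] 0.77
side [ 0.4691 -0.2536  0.1652] 0.9
side [ 0.2923 -0.2271  0.1683] 0.73
jaw now 24.17 toolz [-0.  0. -1.] pos [ 0.4707 -0.2416  0.2791] t 4.12 gap 0.0855 F [-0.9 -0.3  0.2] q7 [-0.35  0.93]
shift scaled [-0.0067 -0.009   0.4302] turn 0.001 dist 0.129
```

View pics/side1.png

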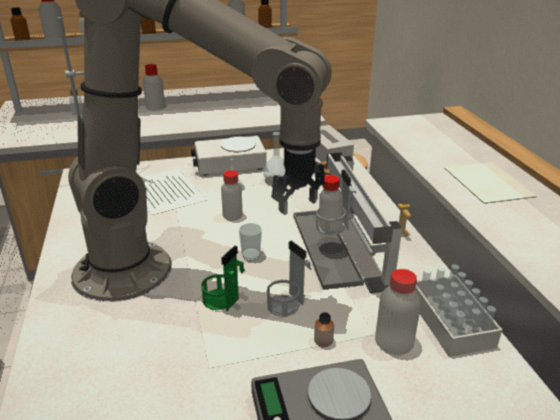

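Run:
```python
from h import *
c=camera("side");print(proj(c,(.47,-.2416,.279)),proj(c,(.469,-.2445,.166)),c["shot"]);save(c,"side2")
plan(.469,-.2445,.15,24)
```

```text
[298. 212.] [297. 250.] 5
jaw now 24.19 toolz [-0.  0. -1.] pos [ 0.4707 -0.2417  0.2792] t 4.17 gap 0.0855 F [-0.1  0.5 -0.3] q7 [-0.35  0.93]
shift scaled [-0.0064 -0.009   0.4307] turn 0.001 dist 0.129
```

View pics/side2.png

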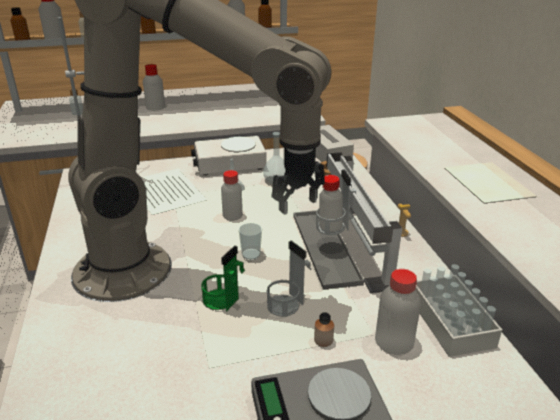

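View pics/top1.png

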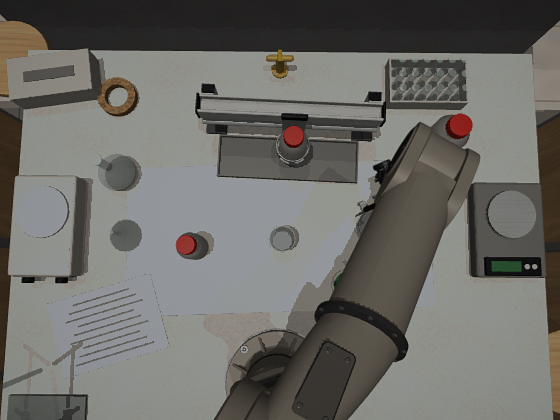

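```bash
python3 -m pendant '[[[1,-0.0065,-0.009,0.1,0.001],[1,-0.0065,-0.009,0.2,0.001],[1,-0.0065,-0.009,0.3,0.001],[1,-0.0065,-0.009,0.38,0.001],[1,-0.0065,-0.009,0.43,0.001],[1,-0.0065,-0.009,0.43,0.001],[1,-0.0065,-0.009,0.43,0.001],[1,-0.0065,-0.009,0.43,0.001],[1,-0.0065,-0.009,0.43,0.001]]]'
python3 - <<'E'
from h import *
plan(.469,-.2445,.15,24)
c=camera("side");save(c,"side3",(220,170,380,330),3.7)
E
```

```text
t: 4.92
tool_pos: [0.469, -0.2464, 0.1516]
eef_rot: [1.713, 2.631, 0.001]
force: [-0.0, 0.8, 0.7]
finger_gap: 0.085
jaw now 23.87 toolz [ 0.002 -0.    -1.   ] pos [ 0.469  -0.2464  0.1516] t 4.92 gap 0.085 F [-0.   0.8  0.7] q7 [-0.24  1.09]
shift scaled [0.0059 0.0026 0.0053] turn -0.0007 dist 0.003
```

View pics/side3.png

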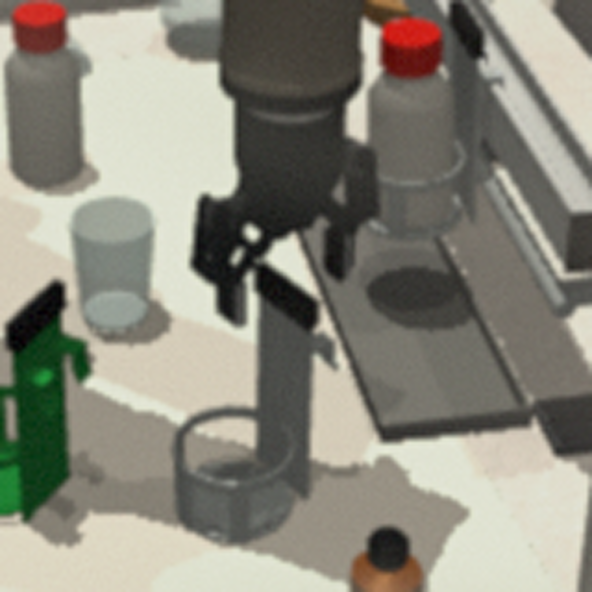

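The fingers straddle the black grip of the steel carrier (crop around (285,295)), so I'll close.

```bash
python3 -m pendant '[[[-1,0,0,0,0],[-1,0,0,0,0],[-1,0,0,0,0],[-1,0,0,0,0],[-1,0,0,0,0],[-1,0,0,0,0],[-1,0,0,0,0],[-1,0,0,0,0],[-1,0,0,0,0],[-1,0,0,0,0]]]' 70
python3 - <<'E'
from h import *
plan(.469,-.2445,.15,24)
c=camera("side");save(c,"side4",(220,170,380,330),3.7)
E
```

```text
t: 5.8
tool_pos: [0.4679, -0.2465, 0.1501]
eef_rot: [-1.715, -2.632, 0.0]
force: [0.8, -0.1, -4.1]
finger_gap: 0.0109
jaw now 23.82 toolz [-0.  0. -1.] pos [ 0.4679 -0.2465  0.1501] t 5.8 gap 0.0109 F [ 0.8 -0.1 -4.1] q7 [-0.24  1.09]
shift scaled [0.0047 0.0061 0.0005] turn -0.001 dist 0.002
```

View pics/side4.png

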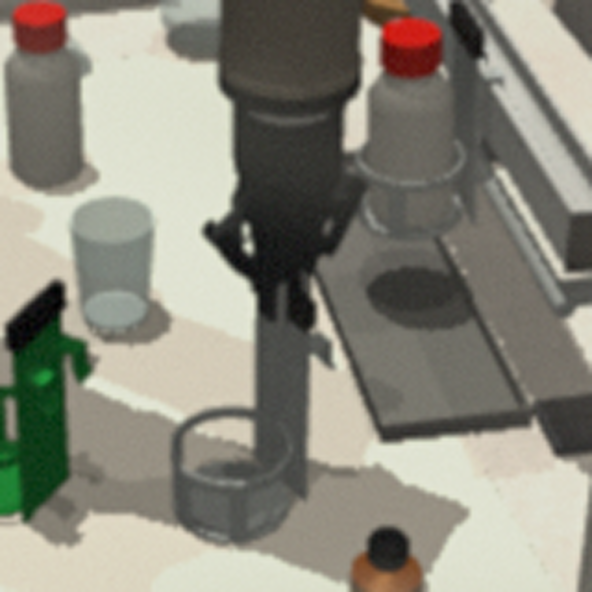

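```bash
python3 -m pendant '[[[-1,0,0,-0.03,0],[-1,0,0,-0.1,0],[-1,0,0,-0.2,0],[-1,0,0,-0.3,0],[-1,0,0,-0.4,0],[-1,0,0,-0.48,0],[-1,0,0,-0.53,0],[-1,0,0,-0.53,0],[-1,0,0,-0.53,0]]]'
python3 - <<'E'
from h import *
plan(.57,-.17,.31,-2.4)
c=camera("side");save(c,"side5",(220,120,380,280),3.7)
E
```

```text
t: 6.6
tool_pos: [0.4682, -0.2466, 0.3098]
eef_rot: [1.714, 2.631, 0.002]
force: [-0.6, 1.0, -5.4]
finger_gap: 0.0108
jaw now 23.83 toolz [ 0.001  0.    -1.   ] pos [ 0.4682 -0.2466  0.3098] t 6.6 gap 0.0108 F [-0.6  1.  -5.4] q7 [-0.37  0.91]
shift scaled [ 9.640e-02  4.137e-01 -1.000e-04] turn 0.1457 dist 0.127
```

View pics/side5.png

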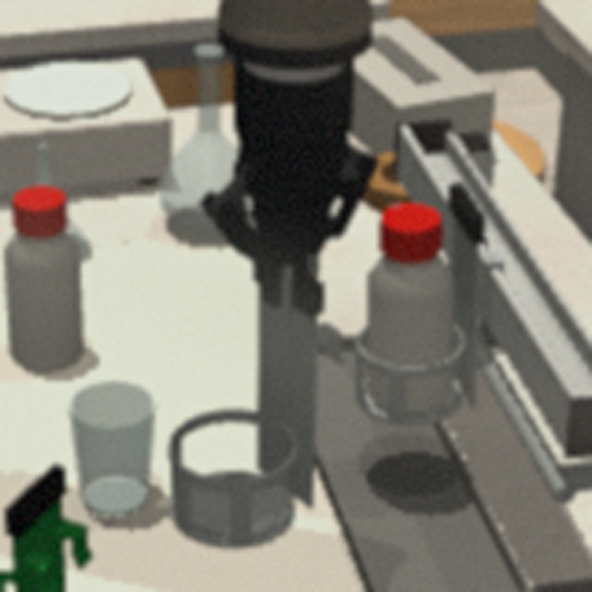

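```bash
python3 -m pendant '[[[-1,0.03,0.1,0,0.03],[-1,0.05,0.2,0,0.06],[-1,0.08,0.3,0,0.1],[-1,0.096,0.414,0,0.13],[-1,0.096,0.414,0,0.146],[-1,0.096,0.414,0,0.146],[-1,0.096,0.414,0,0.146],[-1,0.096,0.414,0,0.146],[-1,0.096,0.414,0,0.146]]]'
python3 - <<'E'
from h import *
plan(.668,-.169,.31,-2.4)
for n in("top","side"):
    c=camera(n);save(c,n+"6",(220,70,420,230),3.7)
    np.savez(f"c_{n}6.npz",**c)
    for t in("carrier_grip","carrier_hook","carrier_seat"):
        for r in spot_point(t,c): print(n,t,np.round(r["point"],4),round(r["conf"],2))
E
```

```text
t: 7.4
tool_pos: [0.5693, -0.1708, 0.309]
eef_rot: [-2.268, -2.173, 0.0]
force: [-0.7, -0.1, -3.8]
finger_gap: 0.0107
jaw now -2.47 toolz [-0.001  0.    -1.   ] pos [ 0.5693 -0.1708  0.309 ] t 7.4 gap 0.0107 F [-0.7 -0.1 -3.8] q7 [-0.48  0.38]
shift scaled [ 0.0201  0.3284 -0.0034] turn -0.0004 dist 0.099
top carrier_grip [ 0.298  -0.2304  0.1654] 0.76
top carrier_hook [ 0.3047 -0.2368  0.1299] 0.96
top carrier_seat [ 0.2592 -0.1965  0.0052] 0.7
side carrier_grip [ 0.2924 -0.2287  0.1686] 0.96
side carrier_grip [ 0.5691 -0.175   0.3264] 0.7
side carrier_hook [ 0.5823 -0.1699  0.2885] 0.83
side carrier_hook [ 0.2999 -0.2343  0.126 ] 0.68
side carrier_seat [ 0.5289 -0.1678  0.1649] 0.77
side carrier_seat [ 0.2573 -0.1999  0.0056] 0.61
```

View pics/side6.png

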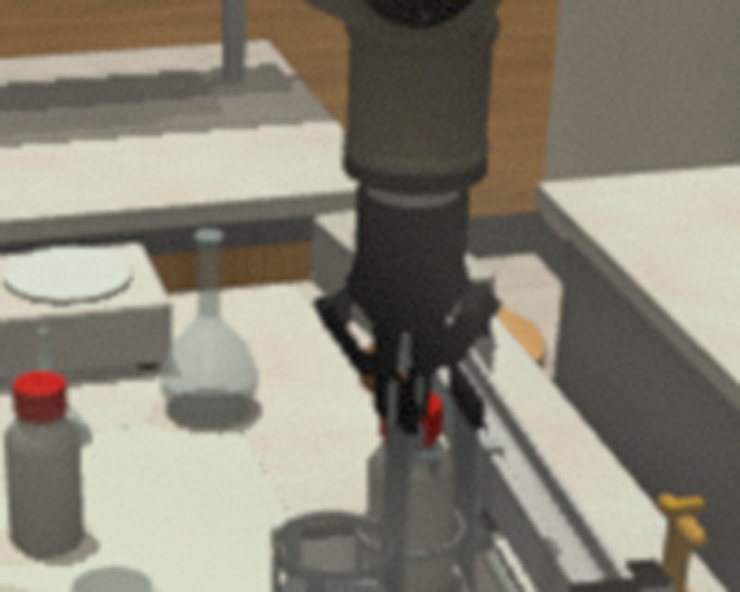

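View pics/top6.png

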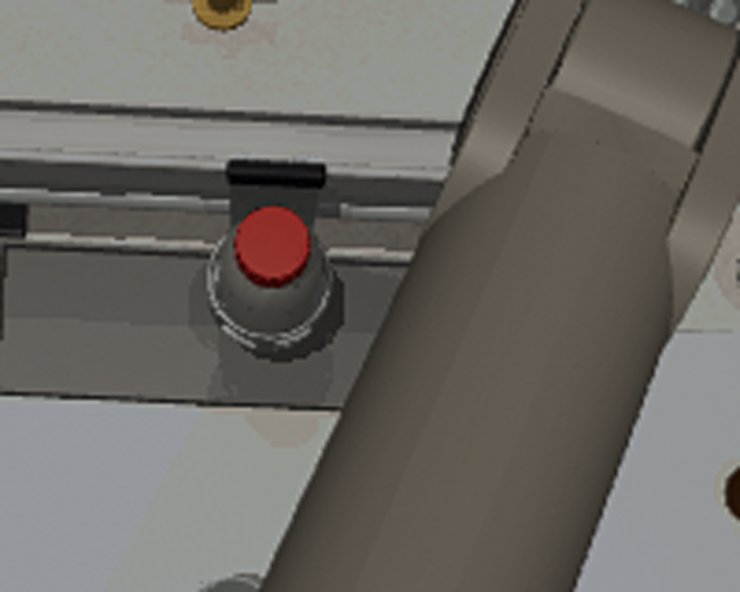

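Run:
```python
from h import *
c=dict(np.load("c_side6.npz"));X=cloud(c).reshape(-1,3)
m=(abs(X[:,1]+.17)<.07)&(X[:,0]>.45)&(X[:,0]<.62)&(X[:,2]>.14)&(X[:,2]<.33)
X=X[m];print(len(X))
# rail axes
th=-.0414;x=(X[:,0]-.5693)*np.cos(th)+(X[:,1]+.1708)*np.sin(th);y=-(X[:,0]-.5693)*np.sin(th)+(X[:,1]+.1708)*np.cos(th)
for z in np.arange(.15,.33,.015):
    s=abs(X[:,2]-z)<.0075
    print(round(z,3),s.sum(),"x hist",np.histogram(x[s]*1000,bins=np.arange(-100,41,10))[0],"y",(y[s].min()*1000).round(),(y[s].max()*1000).round())
for z0,z1 in((.22,.25),(.25,.28),(.28,.31)):
    s=(X[:,2]>z0)&(X[:,2]<z1)&(abs(x)<.02); print(z0,np.percentile(x[s]*1000,[5,25,50,75,95]).round(1),y[s].min(),y[s].max())
```

```text
1151Traceback (most recent call last):
  File "<stdin>", line 9, in <module>
    return umr_minimum(a, axis, None, out, keepdims, initial, where)
ValueError: zero-size array to reduction operation minimum which has no identity
```

Run:
```python
from h import *
c=dict(np.load("c_side6.npz"));X=cloud(c).reshape(-1,3)
m=(abs(X[:,1]+.17)<.07)&(X[:,0]>.45)&(X[:,0]<.62)&(X[:,2]>.14)&(X[:,2]<.33)
X=X[m];print(len(X),X.min(0),X.max(0))
th=-.0414;x=(X[:,0]-.5693)*np.cos(th)+(X[:,1]+.1708)*np.sin(th);y=-(X[:,0]-.5693)*np.sin(th)+(X[:,1]+.1708)*np.cos(th)
for z in np.arange(.15,.33,.015):
    s=abs(X[:,2]-z)<.0075
    if s.sum(): print(round(z,3),s.sum(),"x hist",np.histogram(x[s]*1000,bins=np.arange(-100,41,10))[0],"y",(y[s].min()*1000).round(),(y[s].max()*1000).round(),"plate x",np.median(x[s&(abs(x)<.02)]*1000).round(1))
```

```text
1151 [ 0.47909199 -0.21442742  0.15808342] [ 0.59343833 -0.11791971  0.32993726]
0.165 367 x hist [ 0 20 55 44 19 50 51 49 40 35  4  0  0  0] y -45.0 40.0 plate x -10.2
0.18 68 x hist [ 0 12  5 24  1  0  0  0  0 22  4  0  0  0] y -42.0 46.0 plate x -0.7
0.195 87 x hist [ 0  9 11 37  2  0  0  0  0 21  7  0  0  0] y -40.0 45.0 plate x -0.6
0.21 247 x hist [ 0 30 24 33 27 23 21 25 21 34  9  0  0  0] y -45.0 51.0 plate x -5.7
0.225 70 x hist [ 0  6  5  2  3  3  1  2  5 42  1  0  0  0] y -46.0 43.0 plate x -1.3
0.24 35 x hist [ 0  0  0  0  0  0  0  0  0 26  9  0  0  0] y -31.0 36.0 plate x -0.9
0.255 38 x hist [ 0  0  0  0  0  0  0  0  0 29  9  0  0  0] y -31.0 30.0 plate x -1.0
0.27 41 x hist [ 0  0  0  0  0  0  0  0  0 28 10  0  3  0] y -29.0 37.0 plate x -0.8
0.285 60 x hist [ 0  0  0  0  0  0  0  0  0 31  4 16  9  0] y -30.0 32.0 plate x -0.4
0.3 60 x hist [ 0  0  0  0  0  0  0  0  0 26 11 18  5  0] y -30.0 22.0 plate x 1.2
0.315 38 x hist [ 0  0  0  0  0  0  0  0  7 20  8  3  0  0] y -29.0 4.0 plate x -3.3
0.33 40 x hist [ 0  0  0  0  0  0  0  0 14 16  4  6  0  0] y -34.0 2.0 plate x -5.4
```

```bash
python3 -m pendant '[[[-1,0.005,0.08,0,0],[-1,0.01,0.16,0,0],[-1,0.015,0.24,0,0],[-1,0.02,0.3,0,0],[-1,0.02,0.327,0,0],[-1,0.02,0.327,0,0],[-1,0.02,0.327,0,0],[-1,0.02,0.327,0,0],[-1,0.02,0.327,0,0]]]'
python3 - <<'E'
from h import *
plan(.6675,-.169,.25,-2.4)
c=camera("side");save(c,"side7",(260,80,420,240),3.7)
np.savez("c_side7.npz",**c)
X=cloud(c).reshape(-1,3)
th=-.0414;X[:,0]-=.6855;X[:,1]+=.029
x=X[:,0]*np.cos(th)+X[:,1]*np.sin(th);y=-X[:,0]*np.sin(th)+X[:,1]*np.cos(th);z=X[:,2]
s=(abs(y+.141)<.05)&(abs(x)<.06)
for zz in np.arange(.14,.32,.01):
    k=s&(abs(z-zz)<.005); print(round(zz,2),np.histogram(x[k]*1000,bins=np.arange(-60,41,5))[0])
k=s&(z>.22)&(z<.27)&(x>-.025)&(x<-.005);print("plate front rail x",np.median(x[k]))
k=s&(abs(z-.215)<.003)&(abs(x)<.007);print("lip",np.percentile(x[k],[2,50,98]),k.sum())
E
```

```text
t: 8.55
tool_pos: [0.6676, -0.1685, 0.3097]
eef_rot: [-2.269, -2.173, -0.001]
force: [-0.5, 0.2, -4.6]
finger_gap: 0.0107
jaw now -2.49 toolz [ 0.  0. -1.] pos [ 0.6676 -0.1685  0.3097] t 8.55 gap 0.0107 F [-0.5  0.2 -4.6] q7 [-0.38  0.41]
shift scaled [-0.0016 -0.0002  0.199 ] turn -0.0005 dist 0.06
0.14 [ 0  0  0  0  0  0  0  0  0  2 20 29 14  3  0  0  0  0  0  0]
0.15 [0 0 0 0 0 0 0 0 0 0 0 1 0 0 0 0 0 0 0 0]
0.16 [ 9  6 13 11 10  4  6  7  4  8  0  0  0  0  0  0  0  0  0  0]
0.17 [12 18 11 14 15 15 12 11  8 21  0 11  0  0  0  0  0  0  0  0]
0.18 [ 0  0  0  0  0  0  0  0  3 19  0 18  0  0  0  0  3  5  3  3]
0.19 [ 0  0  0  0  0  0  0  0  0 20  0 17  0  0  0  0 18 26 30 35]
0.2 [ 0  0  0  0  0  0  0  0  2 15  0 20  0  0  0  0  0  0  0 15]
0.21 [ 7 10  7 10  9  8  9  8 12 14  1 20  7  0  0  0  0  0  0  7]
0.22 [ 5  4  3  5  3  4  3  6 11 29  0  7  8  0  0  0  0  0  0  0]
0.23 [ 0  0  0  0  0  0  0  0  1 25  0  0  0  0  0  0  0  0  0  0]
0.24 [ 0  0  0  0  0  0  0  0  1 25  0  0  0  0  0  0  0  0  0  0]
0.25 [ 0  0  0  0  0  0  0  0  4 28  2  0  0  0  0  0  0  0  0  0]
0.26 [ 0  0  0  0  0  0  0  0  0 28  0  0  0  0  0  0  0  0  0  0]
0.27 [ 0  0  0  0  0  0  0  0  4 24  0  0  0  2  2  0  0  0  0  0]
0.28 [ 0  0  0  0  0  0  0  0  3 25  0  0  1  9  2  0  0  0  0  0]
0.29 [ 0  0  0  0  0  0  0  0  6 28  2  2  2 11  1  0  0  0  0  0]
0.3 [ 0  0  0  0  0  0  0  0  2 20  3  6  7  4  0  0  0  0  0  0]
0.31 [ 0  0  0  0  0  0  1  2  2 10  0  0  0  0  0  0  0  0  0  0]
plate front rail x -0.013395152195330936
lip [-0.00391453  0.00018418  0.00399619] 27
```

View pics/side7.png

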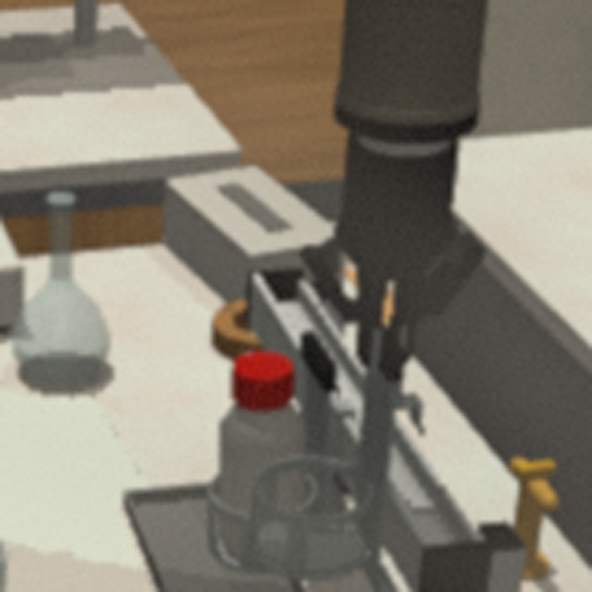

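```bash
python3 -m pendant '[[[-1,0,0,0.03,0],[-1,0,0,0.06,0],[-1,0,0,0.09,0],[-1,0,0,0.12,0],[-1,0,0,0.15,0],[-1,0,0,0.17,0],[-1,0,0,0.18,0],[-1,0,0,0.18,0],[-1,0,0,0.18,0]]]'
python3 - <<'E'
from h import *
plan(.6675,-.169,.234,-2.4)
c=camera("side");save(c,"side8",(290,110,410,230),5)
E
```

```text
t: 9.35
tool_pos: [0.6684, -0.1684, 0.2554]
eef_rot: [2.268, 2.173, -0.0]
force: [-0.1, 0.4, -3.3]
finger_gap: 0.0106
jaw now -2.46 toolz [ 0. -0. -1.] pos [ 0.6684 -0.1684  0.2554] t 9.35 gap 0.0106 F [-0.1  0.4 -3.3] q7 [-0.37  0.43]
shift scaled [-0.0023 -0.003   0.0713] turn -0.0003 dist 0.021
```

View pics/side8.png

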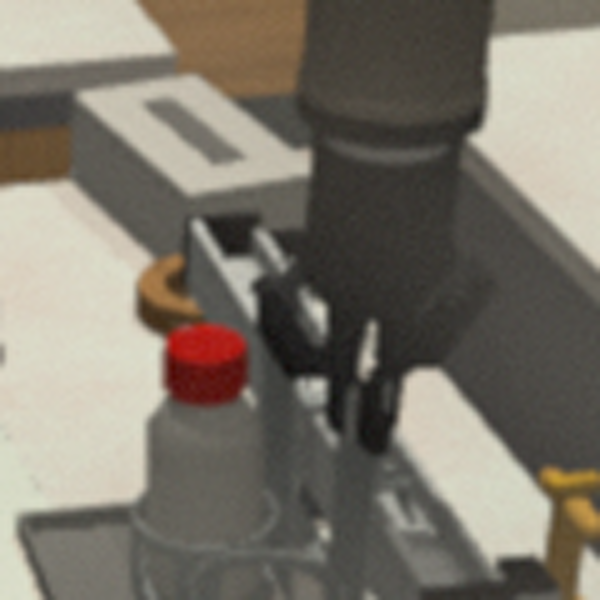

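```bash
python3 -m pendant '[[[-1,0,0,0.01,0],[-1,0,0,0.02,0],[-1,0,0,0.03,0],[-1,0,0,0.04,0],[-1,0,0,0.05,0],[-1,0,0,0.058,0],[-1,0,0,0.063,0],[-1,0,0,0.063,0],[-1,0,0,0.063,0]]]'
python3 - <<'E'
from h import *
plan(.6675,-.169,.234,-2.4)
c=camera("side");save(c,"side9",(290,110,410,230),5)
for t in("carrier_grip","carrier_hook","carrier_seat"):
    for r in spot_point(t,c): print(t,np.round(r["point"],4),round(r["conf"],2))
X=cloud(c).reshape(-1,3)
th=-.0414;X[:,0]-=.6855;X[:,1]+=.029
x=X[:,0]*np.cos(th)+X[:,1]*np.sin(th);y=-X[:,0]*np.sin(th)+X[:,1]*np.cos(th);z=X[:,2]
s=(abs(y+.141)<.025)&(abs(x)<.04)
for zz in np.arange(.09,.26,.01):
    k=s&(abs(z-zz)<.005); print(round(zz,2),np.histogram(x[k]*1000,bins=np.arange(-30,31,5))[0])
E
```

```text
t: 10.15
tool_pos: [0.6684, -0.1683, 0.2364]
eef_rot: [-2.268, -2.173, 0.0]
force: [0.4, -0.1, -4.0]
finger_gap: 0.011
jaw now -2.45 toolz [-0. -0. -1.] pos [ 0.6684 -0.1683  0.2364] t 10.15 gap 0.011 F [ 0.4 -0.1 -4. ] q7 [-0.36  0.44]
shift scaled [-0.0025 -0.0028  0.0079] turn -0.0003 dist 0.003
carrier_grip [ 0.291  -0.2255  0.1701] 0.93
carrier_grip [ 0.6674 -0.1733  0.2538] 0.77
carrier_hook [ 0.2997 -0.2337  0.1272] 0.84
carrier_hook [ 0.6803 -0.1631  0.2155] 0.59
carrier_seat [ 0.6261 -0.168   0.0911] 0.86
carrier_seat [ 0.2589 -0.1966  0.0054] 0.83
carrier_seat [0.5735 0.455  0.098 ] 0.7
0.09 [13 16 10 14  0  0  0  0  0  0  0  0]
0.1 [ 3  2  1 15  0  0  0  0  0  0  0  0]
0.11 [ 0  0  0 13  1  0  0  0  0  0  0  0]
0.12 [ 0  0  0 14  0  0  0  0  0  0  0  0]
0.13 [0 0 1 8 2 0 0 0 0 0 0 0]
0.14 [ 1  7 12 16  2  6  8  3  0  0  0  0]
0.15 [ 0  4  6 19  2  0  0  0  0  0  0  0]
0.16 [ 0  0  0 20  0  0  0  0  0  0  0  0]
0.17 [ 0  0  0 21  0  5  0  0  0  0  0  0]
0.18 [ 0  0  0 19  1  5  0  0  0  0  0  2]
0.19 [ 0  0  0 19  0  6  0  0  0  0  6 10]
0.2 [ 0  0  0 22  1  6  0  0  1  0  0  0]
0.21 [ 0  0  0 24  0  6  0  3  5  0  0  0]
0.22 [ 0  0  0 17  0  6 11  6  1  0  0  0]
0.23 [ 0  0  0 16  0  0  0  0  0  0  0  0]
0.24 [0 6 1 4 0 0 0 0 0 0 0 0]
0.25 [ 9  4 12  0  0  0  4  1  0  0  0  0]
```

View pics/side9.png

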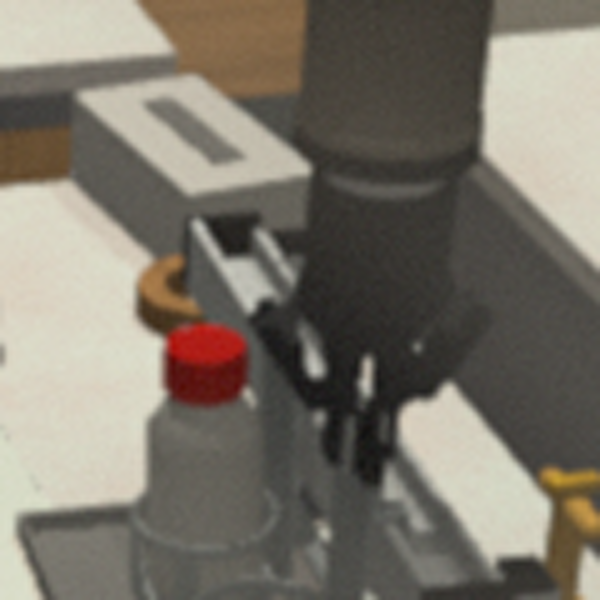

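```bash
python3 -m pendant '[[[-1,0,0,0.002,0],[-1,0,0,0.004,0],[-1,0,0,0.004,0],[-1,0,0,0.004,0]]]'; python3 -m pendant '[[[-1,0,0,0.002,0],[-1,0,0,0.004,0],[-1,0,0,0.004,0],[-1,0,0,0.004,0]]]'; python3 -m pendant '[[[-1,0,0,0.002,0],[-1,0,0,0.004,0],[-1,0,0,0.004,0],[-1,0,0,0.004,0]]]'
```

```text
t: 10.68
tool_pos: [0.6683, -0.1682, 0.2352]
eef_rot: [-2.268, -2.173, 0.0]
force: [-0.5, -0.3, -4.5]
finger_gap: 0.0107
t: 11.02
tool_pos: [0.6684, -0.1683, 0.2344]
eef_rot: [2.268, 2.173, 0.0]
force: [-2.0, 1.0, 2.5]
finger_gap: 0.0109
t: 11.35
tool_pos: [0.6685, -0.1684, 0.2342]
eef_rot: [2.268, 2.173, 0.002]
force: [-8.8, 3.2, 15.6]
finger_gap: 0.0107
```

```bash
python3 -m pendant '[[[-1,0,0,-0.003,0],[-1,0,0,-0.004,0],[-1,0,0,-0.004,0],[-0.6,0,0,-0.004,0],[-0.3,0,0,-0.004,0],[0,0,0,-0.004,0],[0.3,0,0,-0.004,0],[0.3,0,0,-0.004,0],[0.3,0,0,-0.004,0],[0.3,0,0,-0.004,0]]]'
python3 - <<'E'
from h import *
plan(.6675,-.169,.34,-2.4)
c=camera("side");save(c,"side10",(290,110,410,230),5)
for t in("carrier_grip","carrier_hook","carrier_seat"):
    for r in spot_point(t,c): print(t,np.round(r["point"],4),round(r["conf"],2))
X=cloud(c).reshape(-1,3)
th=-.0414;X[:,0]-=.6855;X[:,1]+=.029
x=X[:,0]*np.cos(th)+X[:,1]*np.sin(th);y=-X[:,0]*np.sin(th)+X[:,1]*np.cos(th);z=X[:,2]
s=(abs(y+.141)<.025)&(abs(x)<.025)
for zz in np.arange(.09,.26,.02):
    k=s&(abs(z-zz)<.01)&(x<-.009); print(round(zz,2),np.median(x[k]))
E
```

```text
t: 12.18
tool_pos: [0.6684, -0.1683, 0.234]
eef_rot: [2.268, 2.173, -0.0]
force: [-0.8, -0.2, 0.0]
finger_gap: 0.0557
jaw now -2.45 toolz [-0. -0. -1.] pos [ 0.6684 -0.1683  0.234 ] t 12.18 gap 0.0557 F [-0.8 -0.2  0. ] q7 [-0.36  0.44]
shift scaled [-0.0025 -0.0028 -0.3535] turn -0.0003 dist 0.106
carrier_grip [ 0.2944 -0.2301  0.1686] 0.73
carrier_hook [ 0.6759 -0.1652  0.2142] 0.91
carrier_hook [ 0.6848 -0.029   0.0033] 0.74
carrier_hook [ 0.3008 -0.234   0.1302] 0.59
carrier_hook [ 0.6894 -0.0287  0.1276] 0.33
carrier_seat [ 0.2588 -0.1998  0.004 ] 0.61
carrier_seat [ 0.6305 -0.1656  0.0912] 0.55
carrier_seat [ 0.6856 -0.0272  0.2155] 0.54
carrier_seat [ 0.6856 -0.0295  0.1308] 0.18
0.09 -0.016856703570813862
0.11 -0.01107098182447349
0.13 -0.01238268023446606
0.15 -0.011722543975690789
0.17 -0.012308880408834669
0.19 -0.012826745466388217
0.21 -0.013033308851305148
0.23 -0.013972528145181032
0.25 -0.018530155577339877
```

View pics/side10.png

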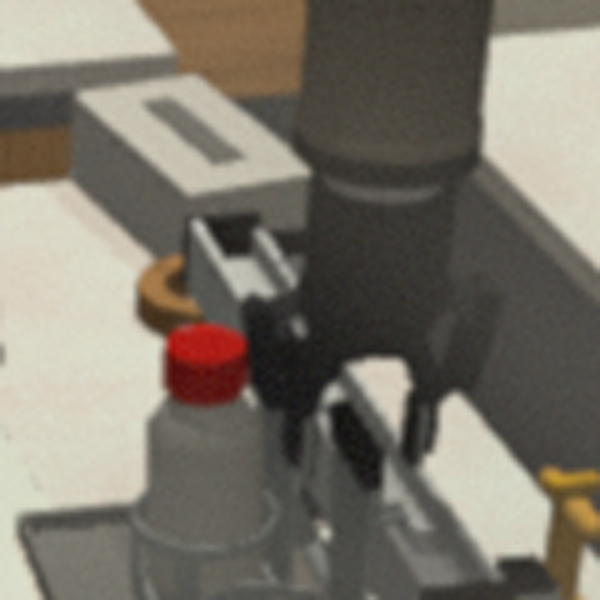

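```bash
python3 -m pendant '[[[0.3,0,0,-0.05,0],[0.3,0,0,-0.12,0],[0.3,0,0,-0.24,0],[1,0,0,-0.36,0],[1,0,0,-0.42,0],[1,0,0,-0.42,0],[1,0,0,-0.42,0]]]'
python3 - <<'E'
from h import *
c=camera("side");save(c,"side11",(260,110,410,260),4)
for t in("carrier_grip","carrier_hook","carrier_seat"):
    for r in spot_point(t,c): print(t,np.round(r["point"],4),round(r["conf"],2))
plan(.5,.1,.34,27.6)
plan(.5,.1,.34,57.6)
plan(.5,.1,.34,87.6)
E
```

```text
t: 12.97
tool_pos: [0.6686, -0.1685, 0.361]
eef_rot: [2.268, 2.172, 0.002]
force: [0.1, 0.5, -0.1]
finger_gap: 0.0851
carrier_grip [ 0.2934 -0.2267  0.1672] 0.94
carrier_hook [ 0.2992 -0.2318  0.1281] 0.76
carrier_hook [ 0.6779 -0.1644  0.2137] 0.63
carrier_seat [ 0.6274 -0.1662  0.0882] 0.72
carrier_seat [ 0.2567 -0.1978  0.0045] 0.66
jaw now -2.45 toolz [-0.002  0.    -1.   ] pos [ 0.668  -0.168   0.3588] t 13.17 gap 0.0853 F [ 0.6 -0.9 -0.3] q7 [-0.38  0.39]
shift scaled [ 0.8685 -0.5977  0.0639] turn -0.167 dist 0.317
jaw now -2.45 toolz [-0.002  0.    -1.   ] pos [ 0.668  -0.168   0.3588] t 13.17 gap 0.0853 F [ 0.6 -0.9 -0.3] q7 [-0.38  0.39]
shift scaled [ 0.8685 -0.5977  0.0639] turn -0.3336 dist 0.317
jaw now -2.45 toolz [-0.002  0.    -1.   ] pos [ 0.668  -0.168   0.3588] t 13.17 gap 0.0853 F [ 0.6 -0.9 -0.3] q7 [-0.38  0.39]
shift scaled [ 0.8685 -0.5977  0.0639] turn 0.4997 dist 0.317
```

View pics/side11.png

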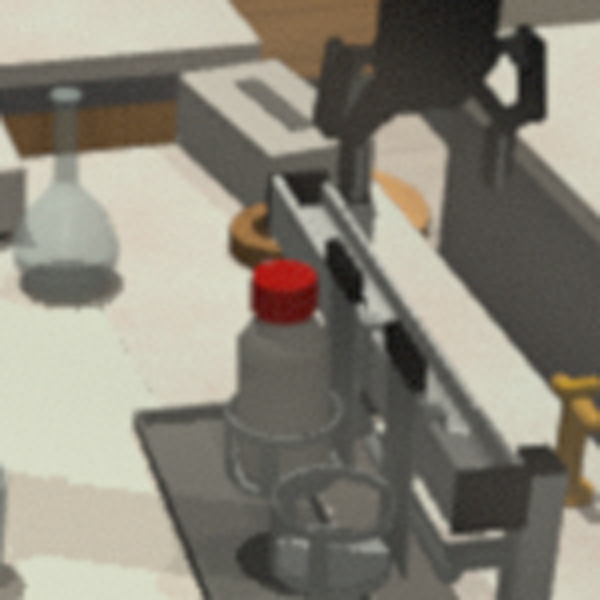

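The carrier hangs parallel to the other one, at (405,355) in the crop. Next is the bottle.

```bash
python3 -m pendant '[[[1,0.87,-0.6,0.03,-0.334],[1,0.87,-0.6,0.03,-0.334],[1,0.87,-0.6,0.03,-0.334],[1,0.87,-0.6,0.03,-0.334],[1,0.87,-0.6,0.03,-0.334],[1,0.87,-0.6,0.03,-0.334],[1,0.87,-0.6,0.03,-0.334],[1,0.87,-0.6,0.03,-0.334],[1,0.87,-0.6,0.03,-0.334],[1,0.87,-0.6,0.03,-0.334]]]'
python3 - <<'E'
from h import *
for n in("top","side"):
    c=camera(n);save(c,n+"12")
    for t in("carrier_grip","carrier_hook","carrier_seat","bottle_mid"):
        for r in spot_point(t,c): print(n,t,np.round(r["point"],4),round(r["conf"],2))
    X=cloud(c).reshape(-1,3)
    b=X[(abs(X[:,0]-.366)<.05)&(abs(X[:,1]-.23)<.05)&(X[:,2]>.14)&(X[:,2]<.175)]
    if len(b): print("cap",len(b),b.min(0),b.max(0))
    g=X[(abs(X[:,0]-.668)<.03)&(abs(X[:,1]+.169)<.05)&(X[:,2]>.24)&(X[:,2]<.275)]
    if len(g): print("grip",len(g),cv2.minAreaRect((g[:,:2]*1000).astype(np.float32)),g[:,2].max())
plan(.366,.2297,.25,87.6)
E
```

```text
t: 14.0
tool_pos: [0.4987, 0.1016, 0.3506]
eef_rot: [-0.865, -3.019, 0.0]
force: [0.7, -0.8, -0.2]
finger_gap: 0.0855
top carrier_grip [ 0.6707 -0.1687  0.2492] 0.96
top carrier_grip [ 0.2981 -0.2291  0.1652] 0.76
top carrier_hook [ 0.6806 -0.1683  0.2185] 0.71
top carrier_hook [ 0.3072 -0.2361  0.131 ] 0.66
top carrier_seat [ 0.2602 -0.1979  0.0041] 0.56
top carrier_seat [ 0.6274 -0.1647  0.0845] 0.55
top bottle_mid [0.3681 0.2324 0.0822] 0.8
cap 285 [0.3418466  0.21088603 0.14117564] [0.38919857 0.2528799  0.17275188]
grip 188 ((666.6889038085938, -167.1019744873047), (63.3560791015625, 14.610081672668457), 88.56143188476562) 0.2686718070001409
side carrier_grip [ 0.2939 -0.2289  0.1683] 0.97
side carrier_grip [ 0.6669 -0.1727  0.2533] 0.96
side carrier_hook [ 0.3    -0.2356  0.1266] 0.79
side carrier_hook [ 0.6781 -0.1656  0.2122] 0.69
side carrier_hook [ 0.6288 -0.04    0.1685] 0.65
side carrier_seat [ 0.257  -0.1981  0.0047] 0.83
side carrier_seat [ 0.6282 -0.1666  0.0885] 0.7
side bottle_mid [0.3687 0.2296 0.0834] 0.73
cap 179 [0.34101897 0.19947648 0.14020367] [0.38853176 0.25456197 0.17192904]
grip 124 ((665.7939453125, -168.05313110351562), (69.13109588623047, 13.48162841796875), 86.56537628173828) 0.26672745674378084
jaw now 57.6 toolz [-0. -0. -1.] pos [0.4998 0.0999 0.3509] t 14.5 gap 0.0853 F [ 1.2 -0.9 -0.4] q7 [-0.85  0.72]
shift scaled [0.6086 0.1264 0.3364] turn -0.1666 dist 0.212
```

```bash
python3 -m pendant '[[[1,0.608,0.126,0.2,-0.167],[1,0.608,0.126,0.2,-0.167],[1,0.608,0.126,0.2,-0.167],[1,0.608,0.126,0.2,-0.167],[1,0.608,0.126,0.3,-0.167],[1,0.608,0.126,0.336,-0.167],[1,0.608,0.126,0.336,-0.167],[1,0.608,0.126,0.336,-0.167],[1,0.608,0.126,0.336,-0.167]]]'
python3 - <<'E'
from h import *
c=camera("side");save(c,"side13",(150,90,310,250),3.7)
plan(.366,.2297,.132,87.6)
E
```

```text
t: 15.25
tool_pos: [0.367, 0.2294, 0.2514]
eef_rot: [0.065, 3.14, 0.001]
force: [0.8, 0.1, -0.3]
finger_gap: 0.0855
jaw now 87.61 toolz [ 0.001  0.001 -1.   ] pos [0.3671 0.2295 0.2515] t 15.3 gap 0.0854 F [ 0.6  0.4 -0.5] q7 [-1.05  0.82]
shift scaled [4.100e-03 2.000e-04 3.983e-01] turn 0.0 dist 0.119
```

View pics/side13.png

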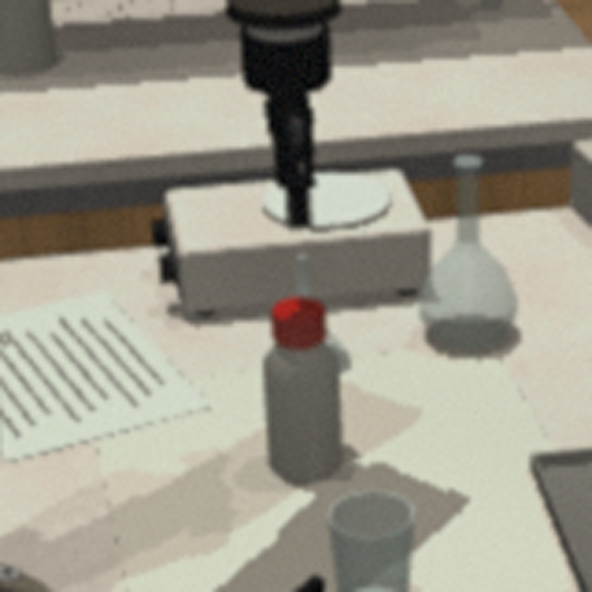

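The open gripper stands directly above the red cap of the 165 mm bottle, at (300,320) in the crop. I'll descend.

```bash
python3 -m pendant '[[[1,0.004,0,0.1,0],[1,0.004,0,0.2,0],[1,0.004,0,0.27,0],[1,0.004,0,0.33,0],[1,0.004,0,0.37,0],[1,0.004,0,0.398,0],[1,0.004,0,0.398,0],[1,0.004,0,0.398,0]]]'
python3 - <<'E'
from h import *
plan(.366,.2297,.132,87.6)
c=camera("side");save(c,"side14",(150,110,310,250),3.7)
E
```

```text
t: 15.97
tool_pos: [0.3653, 0.2297, 0.1314]
eef_rot: [0.064, 3.141, 0.0]
force: [-0.4, 0.7, 0.5]
finger_gap: 0.0855
jaw now 87.67 toolz [ 0.  0. -1.] pos [0.3653 0.2297 0.1314] t 15.97 gap 0.0855 F [-0.4  0.7  0.5] q7 [-1.02  0.91]
shift scaled [-0.0024  0.     -0.002 ] turn 0.0004 dist 0.001
```

View pics/side14.png

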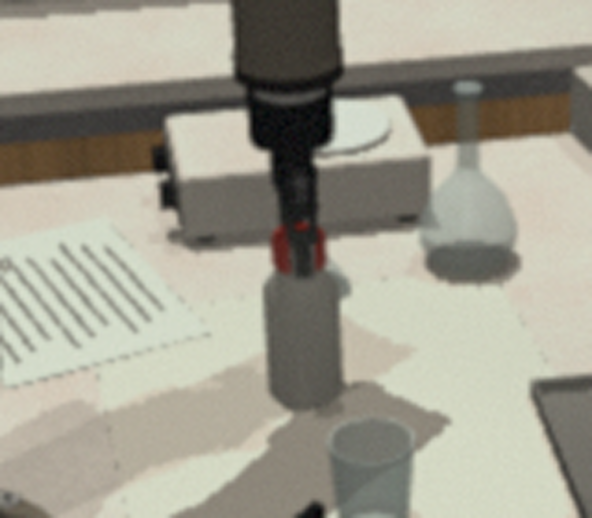

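```bash
python3 -m pendant '[[[-1,0,0,0,0],[-1,0,0,0,0],[-1,0,0,0,0],[-1,0,0,0,0],[-1,0,0,0,0],[-1,0,0,0,0],[-1,0,0,0,0],[-1,0,0,0,0]]]' 50;  python3 -m pendant '[[[-1,0,0,-0.02,0],[-1,0,0,-0.08,0],[-1,0,0,-0.18,0],[-1,0,0,-0.3,0],[-1,0,0,-0.42,0],[-1,0,0,-0.54,0],[-1,0,0,-0.66,0],[-1,0,0,-0.76,0],[-1,0,0,-0.8,0],[-1,0,0,-0.8,0]]]'
python3 - <<'E'
from h import *
plan(.53,-.1,.37,87.6)
plan(.53,-.166,.37,87.6)
c=camera("side");save(c,"side15",(150,50,310,210),3.7)
X=cloud(c).reshape(-1,3);p=get_obs()["tool_pos"]
b=X[(abs(X[:,0]-p[0])<.06)&(abs(X[:,1]-p[1])<.06)&(X[:,2]<p[2]+.01)&(X[:,2]>.15)]
for z in np.arange(.2,.38,.015):
    k=b[abs(b[:,2]-z)<.0075]; 
    if len(k):print(round(z,3),len(k),k.min(0).round(4),k.max(0).round(4))
E
```

```text
t: 16.68
tool_pos: [0.3651, 0.2303, 0.1315]
eef_rot: [0.062, 3.14, 0.002]
force: [-1.7, -1.0, 8.7]
finger_gap: 0.0468
t: 17.52
tool_pos: [0.3653, 0.2301, 0.3739]
eef_rot: [0.063, 3.138, 0.006]
force: [-0.4, -0.2, -3.0]
finger_gap: 0.0471
jaw now 87.71 toolz [ 0.003  0.004 -1.   ] pos [0.3653 0.2301 0.3739] t 17.52 gap 0.0471 F [-0.4 -0.2 -3. ] q7 [-1.07  0.77]
shift scaled [-0.5925 -1.0777  0.0105] turn 0.0006 dist 0.369
jaw now 87.71 toolz [ 0.003  0.004 -1.   ] pos [0.3653 0.2301 0.3739] t 17.52 gap 0.0471 F [-0.4 -0.2 -3. ] q7 [-1.07  0.77]
shift scaled [-0.6013 -1.2975  0.0098] turn 0.0006 dist 0.429
0.245 31 [0.3385 0.1944 0.2427] [0.3959 0.2178 0.2525]
0.26 92 [0.333  0.1913 0.2525] [0.4015 0.2293 0.2674]
0.275 89 [0.3322 0.1897 0.2676] [0.3974 0.2383 0.2824]
0.29 95 [0.3321 0.1909 0.2825] [0.3985 0.2333 0.2973]
0.305 97 [0.3322 0.1877 0.2975] [0.3998 0.2284 0.3124]
0.32 98 [0.3332 0.1913 0.3127] [0.4008 0.2276 0.3273]
0.335 104 [0.3324 0.1912 0.3275] [0.4012 0.2357 0.3424]
0.35 108 [0.3324 0.1869 0.3426] [0.4013 0.237  0.3575]
0.365 112 [0.3355 0.1921 0.3575] [0.3966 0.239  0.3723]
```

View pics/side15.png

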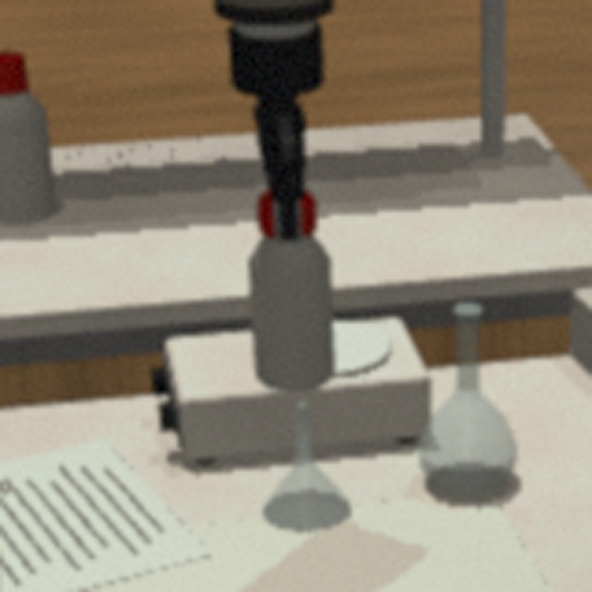

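```bash
python3 -m pendant '[[[-1,-0.05,-0.08,0,0],[-1,-0.12,-0.2,0,0],[-1,-0.2,-0.33,0,0],[-1,-0.28,-0.46,0,0],[-1,-0.36,-0.59,0,0],[-1,-0.44,-0.72,0,0],[-1,-0.5,-0.85,0,0],[-1,-0.5,-0.93,0,0],[-1,-0.5,-0.98,0,0],[-1,-0.5,-0.98,0,0]]]'
python3 - <<'E'
from h import *
from scipy.optimize import least_squares
for n in ("side","top"):
    c=camera(n);save(c,n+"16",(230,60,430,220),3.7)
    for t in("carrier_grip","carrier_seat","carrier_hook"):
        for r in spot_point(t,c): print(n,t,np.round(r["point"],4),round(r["conf"],2))
    X=cloud(c).reshape(-1,3)
    for z0,z1 in((.13,.146),(.105,.13),(.083,.1)):
        b=X[(np.hypot(X[:,0]-.626,X[:,1]+.166)<.055)&(np.hypot(X[:,0]-.626,X[:,1]+.166)>.03)&(X[:,2]<z1)&(X[:,2]>z0)&(X[:,0]<.655)]
        if len(b)<10: print(n,z0,len(b));continue
        f=least_squares(lambda p:np.hypot(b[:,0]-p[0],b[:,1]-p[1])-p[2],[.626,-.166,.042],loss="soft_l1",f_scale=.001)
        print(n,z0,len(b),f.x.round(4),"z max",b[:,2].max().round(4))
plan(.624,-.1665,.37,87.6)
E
```

```text
t: 18.4
tool_pos: [0.5017, -0.0747, 0.3692]
eef_rot: [-0.073, -3.138, 0.003]
force: [1.3, -0.4, -3.8]
finger_gap: 0.0466
side carrier_grip [ 0.2941 -0.2282  0.1673] 0.91
side carrier_grip [ 0.6676 -0.1739  0.2516] 0.68
side carrier_seat [ 0.6286 -0.1651  0.0886] 0.83
side carrier_seat [ 0.2569 -0.1994  0.0054] 0.61
side carrier_hook [ 0.2995 -0.2345  0.1269] 0.96
side carrier_hook [ 0.6776 -0.163   0.2125] 0.9
side 0.13 188 [ 0.6245 -0.1652  0.0426] z max 0.1452
side 0.105 89 [ 0.6255 -0.1656  0.0438] z max 0.13
side 0.083 165 [ 0.6258 -0.1656  0.039 ] z max 0.0995
top carrier_grip [ 0.2976 -0.2324  0.1627] 0.76
top carrier_grip [ 0.4957 -0.4123  0.044 ] 0.38
top carrier_seat [0.5714 0.4555 0.1014] 0.36
top carrier_hook [ 0.3045 -0.2369  0.1298] 0.77
top 0.13 0
top 0.105 0
top 0.083 0
jaw now 87.81 toolz [-0.  0. -1.] pos [ 0.5028 -0.0691  0.3706] t 18.8 gap 0.047 F [-0.4 -0.2 -3.1] q7 [-0.75  1.58]
shift scaled [-0.4163 -0.3088  0.0019] turn 0.0012 dist 0.156
```

View pics/side16.png

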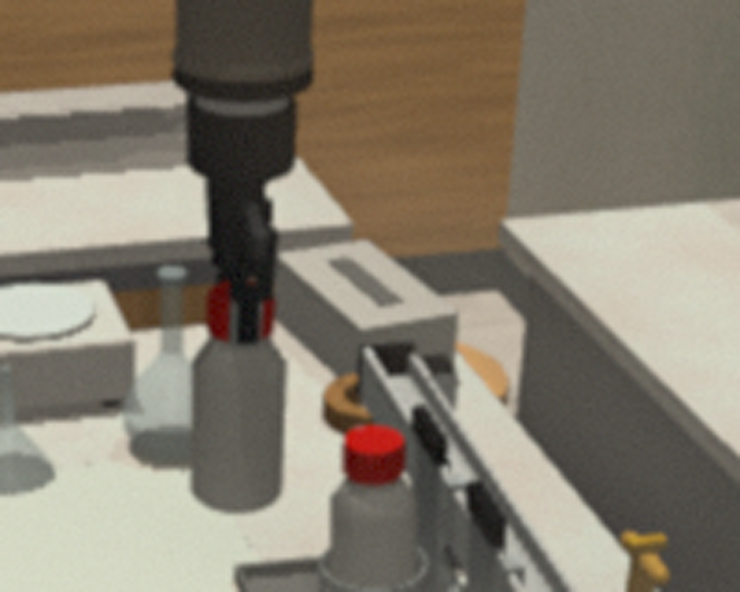

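```bash
python3 -m pendant '[[[-1,0,-0.06,-0.05,0],[-1,-0.04,-0.15,-0.1,0],[-1,-0.12,-0.24,-0.13,0],[-1,-0.2,-0.308,-0.13,0],[-1,-0.28,-0.308,-0.13,0],[-1,-0.35,-0.308,-0.13,0],[-1,-0.4,-0.308,-0.13,0],[-1,-0.415,-0.308,-0.13,0],[-1,-0.415,-0.308,-0.13,0],[-1,-0.415,-0.308,-0.13,0]]]'
cat > fit.py <<'E'
from h import *
from scipy.optimize import least_squares
def circ(b,r=None,c0=(.626,-.166)):
    if r: f=least_squares(lambda p:np.hypot(b[:,0]-p[0],b[:,1]-p[1])-r,c0,loss="soft_l1",f_scale=.001)
    else: f=least_squares(lambda p:np.hypot(b[:,0]-p[0],b[:,1]-p[1])-p[2],[*c0,.04],loss="soft_l1",f_scale=.001)
    return f.x.round(4)
def look(name):
    c=camera("side");save(c,name,(260,60,420,220),3.7)
    X=cloud(c).reshape(-1,3);p=get_obs()["tool_pos"];d=np.hypot(X[:,0]-p[0],X[:,1]-p[1])
    bot=p[2]-.1315
    for a,e in((.01,.04),(.04,.07),(.07,.1)):
        b=X[(d<.045)&(X[:,2]>bot+a)&(X[:,2]<bot+e)]
        if len(b)>10: print("bottle",round(bot+a,3),len(b),circ(b,.035,p[:2]))
    for z0,z1 in((.13,.146),(.105,.13)):
        dd=np.hypot(X[:,0]-.626,X[:,1]+.166)
        b=X[(dd<.055)&(dd>.037)&(X[:,2]<z1)&(X[:,2]>z0)&(X[:,0]<.655)]
        if len(b)>10: print("ring",z0,len(b),circ(b),"fixed R",circ(b,.0415))
E
python3 - <<'E'
from fit import *
look("side17")
plan(.624,-.1655,.24,87.6)
E
```

```text
t: 19.63
tool_pos: [0.6231, -0.1672, 0.4096]
eef_rot: [-0.063, -3.14, 0.0]
force: [0.5, -0.1, -2.9]
finger_gap: 0.0471
bottle 0.288 267 [ 0.6247 -0.1652]
bottle 0.318 281 [ 0.6248 -0.1649]
bottle 0.348 281 [ 0.625  -0.1657]
ring 0.13 182 [ 0.6239 -0.1657  0.0424] fixed R [ 0.6234 -0.1657]
ring 0.105 87 [ 0.6242 -0.1653  0.0428] fixed R [ 0.6225 -0.1653]
jaw now 87.71 toolz [-0.  0. -1.] pos [ 0.6229 -0.1673  0.4099] t 19.68 gap 0.0467 F [ 0.4  0.1 -3.3] q7 [-0.47  1.95]
shift scaled [-0.0037  0.0059  0.5664] turn 0.0006 dist 0.17
```

View pics/side17.png

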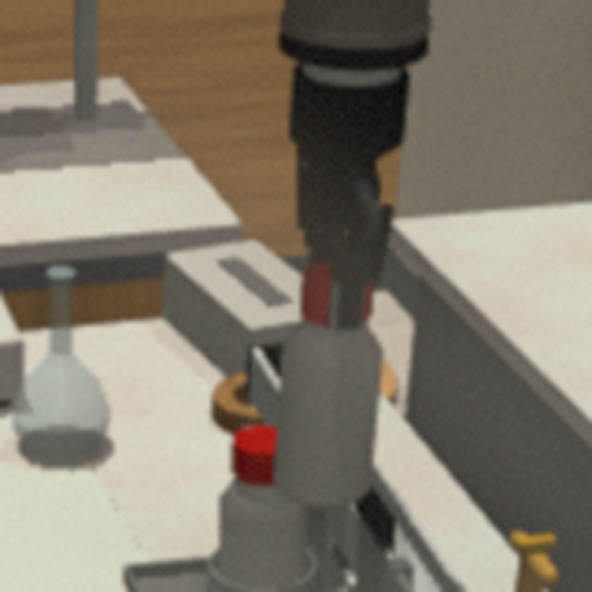

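```bash
python3 -m pendant '[[[-1,0.003,0,0.06,0],[-1,0.003,0,0.12,0],[-1,0.003,0,0.18,0],[-1,0.003,0,0.24,0],[-1,0.003,0,0.3,0],[-1,0.003,0,0.35,0],[-1,0.003,0,0.39,0],[-1,0.003,0,0.41,0],[-1,0.003,0,0.41,0],[-1,0.003,0,0.41,0]]]'
python3 - <<'E'
from fit import *
look("side18")
plan(.624,-.1655,.22,87.6)
E
```

```text
t: 20.52
tool_pos: [0.6227, -0.1672, 0.2875]
eef_rot: [0.062, 3.14, 0.0]
force: [0.1, -0.6, -2.7]
finger_gap: 0.0469
bottle 0.166 242 [ 0.6247 -0.1648]
bottle 0.196 266 [ 0.6248 -0.1654]
bottle 0.226 269 [ 0.6246 -0.1656]
ring 0.13 122 [ 0.6237 -0.1659  0.042 ] fixed R [ 0.6232 -0.1663]
ring 0.105 83 [ 0.6222 -0.1655  0.0415] fixed R [ 0.6222 -0.1655]
jaw now 87.72 toolz [ 0.001 -0.    -1.   ] pos [ 0.6229 -0.1674  0.2878] t 20.57 gap 0.0472 F [-0.2  0.  -2.6] q7 [-0.45  2.  ]
shift scaled [-0.0032  0.0063  0.2259] turn 0.0007 dist 0.068
```

View pics/side18.png

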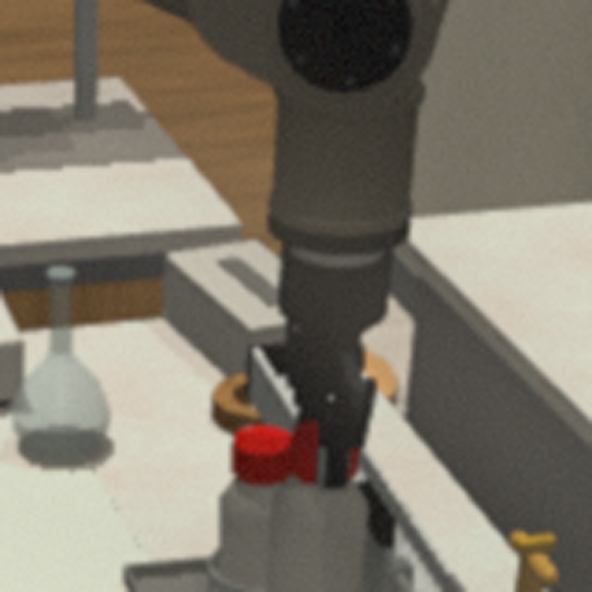

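```bash
python3 -m pendant '[[[-1,0.004,0,0.01,0],[-1,0.004,0,0.03,0],[-1,0.004,0,0.05,0],[-1,0.004,0,0.07,0],[-1,0.004,0,0.09,0],[-1,0.004,0,0.1,0],[-1,0.004,0,0.1,0]]]';python3 -m pendant '[[[-1,0,0,0.02,0],[-1,0,0,0.04,0],[-1,0,0,0.06,0],[-1,0,0,0.08,0],[-1,0,0,0.09,0],[-1,0,0,0.1,0],[-1,0,0,0.1,0]]]'
python3 - <<'E'
from fit import *
look("side19")
plan(.624,-.1655,.22,87.6)
E
```

```text
t: 21.15
tool_pos: [0.6211, -0.167, 0.2558]
eef_rot: [-0.062, -3.14, 0.0]
force: [-0.5, 0.8, -3.2]
finger_gap: 0.0469
t: 21.73
tool_pos: [0.6212, -0.1671, 0.2262]
eef_rot: [-0.062, -3.14, 0.0]
force: [-0.5, -0.2, -2.7]
finger_gap: 0.0467
bottle 0.105 221 [ 0.6187 -0.168 ]
bottle 0.135 297 [ 0.6229 -0.1656]
bottle 0.165 240 [ 0.6229 -0.1648]
ring 0.13 137 [ 0.6245 -0.1654  0.0421] fixed R [ 0.6242 -0.166 ]
ring 0.105 105 [ 0.6241 -0.1632  0.042 ] fixed R [ 0.6236 -0.1635]
jaw now 87.72 toolz [-0. -0. -1.] pos [ 0.6214 -0.1672  0.2266] t 21.78 gap 0.0469 F [ 0.5 -0.3 -3.3] q7 [-0.42  2.04]
shift scaled [-0.0085  0.0059  0.022 ] turn 0.0007 dist 0.007
```

View pics/side19.png

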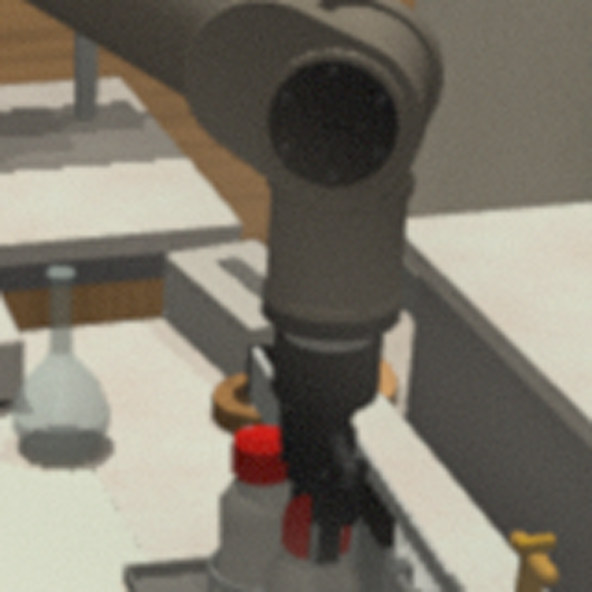

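```bash
python3 -m pendant '[[[-1,0,0,0.005,0],[-1,0,0,0.01,0],[-1,0,0,0.01,0],[-1,0,0,0.01,0]]]';python3 -m pendant '[[[-1,0,0,0.003,0],[-1,0,0,0.006,0],[-1,0,0,0.006,0],[-1,0,0,0.006,0]]]';python3 -m pendant '[[[-1,0,0,0.002,0],[-1,0,0,0.003,0],[-1,0,0,0.003,0],[-1,0,0,0.003,0]]]'
```

```text
t: 22.12
tool_pos: [0.6215, -0.1672, 0.2239]
eef_rot: [0.062, 3.141, -0.0]
force: [0.5, -0.1, -2.7]
finger_gap: 0.0467
t: 22.45
tool_pos: [0.6214, -0.1672, 0.222]
eef_rot: [-0.062, -3.141, 0.0]
force: [-0.2, -0.1, -3.5]
finger_gap: 0.0467
t: 22.78
tool_pos: [0.6214, -0.1671, 0.2211]
eef_rot: [-0.062, -3.141, 0.0]
force: [-0.3, -0.1, -3.4]
finger_gap: 0.0467
```

```bash
python3 -m pendant '[[[-1,0,0,0.002,0],[-1,0,0,0.003,0],[-1,0,0,0.003,0],[-1,0,0,0.003,0]]]';python3 -m pendant '[[[-1,0,0,0.002,0],[-1,0,0,0.003,0],[-1,0,0,0.003,0],[-1,0,0,0.003,0]]]'
```

```text
t: 23.12
tool_pos: [0.6215, -0.1672, 0.2202]
eef_rot: [-0.062, -3.141, 0.0]
force: [-1.0, 0.6, -2.8]
finger_gap: 0.047
t: 23.45
tool_pos: [0.6216, -0.1672, 0.2196]
eef_rot: [0.062, 3.141, 0.0]
force: [-1.7, 0.0, 4.3]
finger_gap: 0.047
```

```bash
python3 -m pendant '[[[-1,0,0,-0.001,0],[-1,0,0,-0.002,0],[0.3,0,0,-0.002,0],[0.5,0,0,-0.002,0],[0.6,0,0,-0.002,0],[0.6,0,0,-0.002,0],[0.6,0,0,-0.002,0],[0.6,0,0,-0.002,0]]]'
python3 - <<'E'
from fit import *
look("side20")
plan(.624,-.1655,.22,87.6)
E
```

```text
t: 24.12
tool_pos: [0.6214, -0.1672, 0.2199]
eef_rot: [-0.062, -3.141, 0.0]
force: [-0.6, 0.0, 0.3]
finger_gap: 0.0683
bottle 0.098 226 [ 0.6193 -0.1661]
bottle 0.128 302 [ 0.6209 -0.1674]
bottle 0.158 235 [ 0.6208 -0.1641]
ring 0.13 143 [ 0.6246 -0.1646  0.0423] fixed R [ 0.6241 -0.1655]
ring 0.105 95 [ 0.6258 -0.162   0.0433] fixed R [ 0.6243 -0.1634]
jaw now 87.72 toolz [-0. -0. -1.] pos [ 0.6214 -0.1672  0.2199] t 24.17 gap 0.0681 F [ 0.2  0.6 -0.8] q7 [-0.42  2.04]
shift scaled [-0.0083  0.0059 -0.0003] turn 0.0007 dist 0.003
```

View pics/side20.png

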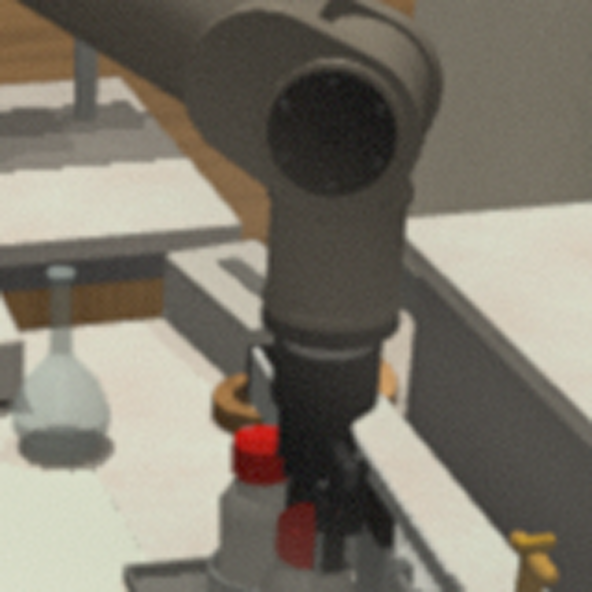

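```bash
python3 -m pendant '[[[0.7,0,0,-0.02,0],[0.7,0,0,-0.06,0],[0.7,0,0,-0.12,0],[0.7,0,0,-0.2,0],[0.7,0,0,-0.3,0],[0.7,0,0,-0.4,0],[0.7,0,0,-0.5,0],[0.7,0,0,-0.55,0],[0.7,0,0,-0.55,0]]]'; python3 -m pendant '[[[0.7,0.1,0.1,0,0],[0.7,0.2,0.2,0,0],[0.7,0.3,0.35,0,0],[0.7,0.4,0.5,0,0],[0.7,0.4,0.65,0,0],[0.7,0.4,0.8,0,0],[0.7,0.4,0.8,0,0],[0.7,0.4,0.8,0,0]]]'
python3 - <<'E'
from fit import *
for n in("side","top"):
    c=camera(n);save(c,n+"21",(240,80,420,240),4)
    for t in("carrier_grip","carrier_hook","carrier_seat","bottle_mid","bottle2_mid","carrier2_grip","beaker_mid","flask_mid","bigjar_mid","amber_mid","funnel_mid"):
        for r in spot_point(t,c)[:3]: print(n,t,np.round(r["point"],4),round(r["conf"],2))
    X=cloud(c).reshape(-1,3)
    d=np.hypot(X[:,0]-.623,X[:,1]+.166)
    for z0,z1 in((.145,.165),(.165,.19),(.23,.252),(.252,.262)):
        b=X[(d<.045)&(X[:,2]>z0)&(X[:,2]<z1)&(X[:,0]<.655)]
        if len(b)>10: print("bottle",z0,len(b),circ(b,.035 if z0<.2 else .024,(.623,-.166)),b[:,2].max())
    g=X[(abs(X[:,0]-.668)<.02)&(abs(X[:,1]+.169)<.05)&(X[:,2]>.24)&(X[:,2]<.275)&(X[:,0]>.655)]
    if len(g): print("grip",len(g),cv2.minAreaRect((g[:,:2]*1000).astype(np.float32)),g[:,2].max())
print(get_obs()["force"],get_obs()["tool_pos"])
E
```

```text
t: 24.92
tool_pos: [0.6223, -0.1681, 0.3898]
eef_rot: [0.063, 3.135, -0.001]
force: [-0.5, -0.8, -0.3]
finger_gap: 0.0729
t: 25.58
tool_pos: [0.5101, 0.0842, 0.385]
eef_rot: [-0.05, -3.141, -0.002]
force: [-0.8, 0.3, -0.1]
finger_gap: 0.0726
side carrier_grip [ 0.2915 -0.2296  0.1663] 0.79
side carrier_grip [ 0.6635 -0.1777  0.2495] 0.67
side carrier_hook [ 0.6785 -0.1643  0.2124] 0.62
side carrier_hook [ 0.3012 -0.2324  0.1261] 0.57
side carrier_seat [ 0.2544 -0.1975  0.0037] 0.8
side carrier_seat [ 0.6312 -0.1678  0.0903] 0.74
side bottle_mid [ 0.6206 -0.1716  0.1668] 0.64
side bottle2_mid [ 0.6304 -0.0407  0.1675] 0.6
side carrier2_grip [ 0.6687 -0.0398  0.2491] 0.61
side carrier2_grip [0.4009 0.4318 0.0589] 0.43
side beaker_mid [ 0.386  -0.0085  0.0457] 0.8
side flask_mid [0.5736 0.4574 0.1016] 0.89
side bigjar_mid [ 0.6681 -0.4504  0.1017] 0.81
side amber_mid [ 0.4988 -0.4154  0.0414] 0.86
side funnel_mid [0.3999 0.4294 0.0578] 0.86
bottle 0.145 148 [ 0.6211 -0.1643] 0.16479519982955473
bottle 0.165 192 [ 0.6205 -0.1645] 0.18994815192982095
bottle 0.23 143 [ 0.6187 -0.165 ] 0.25
[... 700 characters left out ...]
0.0383  0.2524] 0.97
top beaker_mid [ 0.3901 -0.0119  0.0495] 0.64
top flask_mid [0.573  0.4535 0.0998] 0.8
top bigjar_mid [ 0.6692 -0.4535  0.1025] 0.66
top amber_mid [ 0.4897 -0.4107  0.0444] 0.82
top funnel_mid [0.3971 0.4291 0.0578] 0.62
top funnel_mid [ 0.6865 -0.0244  0.1313] 0.38
bottle 0.145 46 [ 0.6214 -0.1665] 0.16499619093767076
bottle 0.165 61 [ 0.6208 -0.1666] 0.18953778044479797
bottle 0.23 177 [ 0.6191 -0.1661] 0.25189008308831423
bottle 0.252 184 [ 0.6139 -0.1687] 0.2602447387915446
grip 190 ((665.6494140625, -167.38623046875), (64.1852035522461, 14.072722434997559), 86.79277038574219) 0.2680772127201671
[-0.74521921 -0.10112646  1.09540289] [0.51107243 0.07742632 0.38490534]
```

View pics/side21.png

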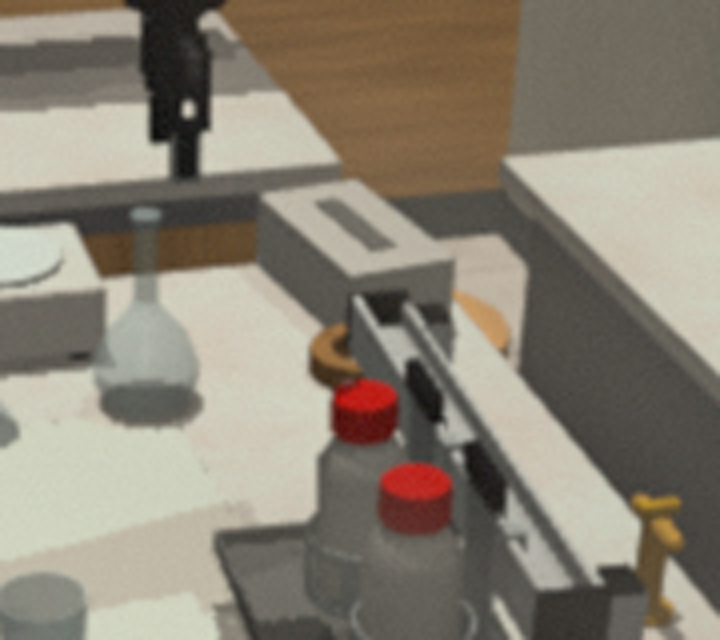

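View pics/top21.png

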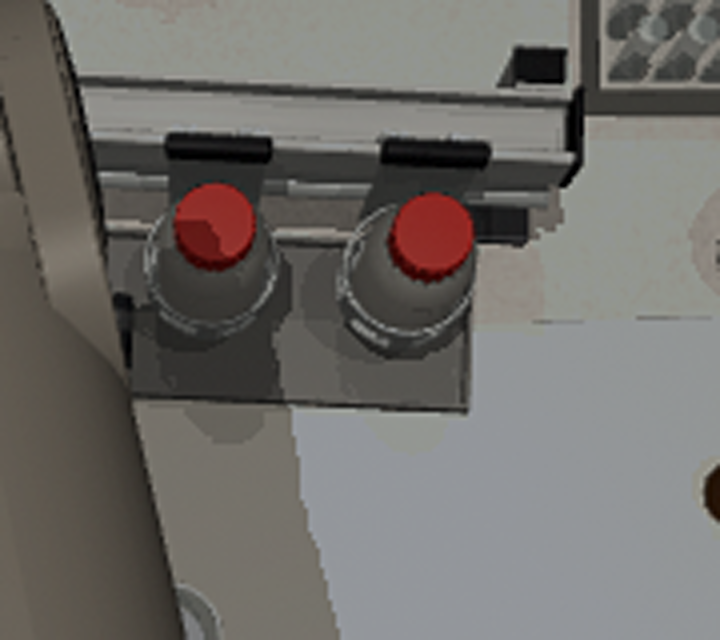

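The bottle and carrier match their neighbours: the bottle-middle heights agree (0.167 and 0.170 m for both bottles), and the grip sits on the rail line. The robot is clear of everything, so I'm handing in.

Run:
```python
from h import *
print(job_done())
```

```text
the job is handed in; nothing more can be done
None
```

The second place on the rail is set up. The steel carrier hangs about 140 mm to the −y side of the rail's middle, facing the same way as the other one, and the 165 mm bottle stands upright in it. I handed the job in at about 26 s of the 69 s allowed; no verdict was reported.

**Carrier:** I lowered it slowly until the wrist force showed the rail taking its weight, then backed off slightly and let go. In the last pictures the hook point was 0.212 to 0.216 m high, against a target of 0.215 m. It was within about 3 mm of the lip line, with a lean of about 0.02 rad when I let go.

**Bottle:** I lowered it through the ring until it touched the base, then released it. Its middle was at about 0.168 m, the same height as the other bottle. It sits about 4 mm from the ring's centre as measured by depth.

**Everything else:** The other carrier and bottle and the five bystanders came out where they started, to within the networks' accuracy of about 4 mm. I did not re-measure the green carrier separately, but the networks kept reporting it in the same spot and I never went near it. At the end the gripper was open and well clear, touching nothing.

**Checks that disagreed:**
- The networks' seat position put the bottle 7 to 11 mm from its centre in x, close to the 12 mm limit. The ring fit gave about 4 mm, and I trusted the fit.
- The bottle's top read 0.257 to 0.260 m, 3 to 6 mm above what I expected. The height at which it touched the base and its middle height both say it is fully seated.

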